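# Load the tilted jar stand and latch its keeper bar

### The job

The keeper bar of the tilted jar stand has been left half across its two pockets: swing it right back out of the way, set the two lidded sample jars down into the two pockets, one in each (either way round), lids out and fully home, and then swing the keeper bar shut over them until it snaps into its catch. Leave the beaker, the glass lamp, the plain white bottle and the green stopper where they stand.

Things in the scene. Friction and masses are not known exactly. Their poses are not given: they have to be found in the camera images.
- stand: fixed aluminium jar stand, base plate 130 x 200 x 6 mm. Origin: centre of its underside; x to its rear (uphill), y to its left (pivot end), z up. Its deck, 106 mm along the slope x 200 mm, rises to the rear at 25 degrees; the deck's centre is 45 mm above the origin. The deck's outward normal leans 25 degrees from vertical to the front (-x), so seated jars lean to the front
- bay_1 (a point): centre of the floor of the left pocket (nearer the pivot), on the deck, 29 mm left of the stand's middle. x points uphill along the slope, y to the stand's left, z out along the deck's normal. Pocket: 50 mm square inside, grey walls 18 mm high along z, 4 mm thick uphill and downhill, 8 mm left and right. Under the shut keeper bar 60 mm are free along z
- bay_2 (a point): the same for the right pocket, 29 mm right of the stand's middle, axes as bay_1
- keeper (a joint): angle of the keeper, a steel bar 12 x 8 mm, 180 mm long, that swings parallel to the deck, underside 60 mm off it. 0 = shut, across both pockets, pointing to the stand's right (-y); grows as it swings uphill; 1.5 (stop) = right back, pointing uphill. A stiff pivot (0.1 N m) holds it where left. From 0.17 rad it rides over a sprung ball (3 N at the knob) that snaps it home below 0.04 rad
- keeper_hinge (a point): point on the keeper's pivot axis at the height of the bar's underside: 74 mm left of the stand's middle, 60 mm off the deck. Axes as bay_1; the pivot axis is its z. A pivot bolt stands 14 mm above it
- keeper_knob (a point): on the axis of the black knob near the bar's free end, 168 mm from the pivot: a round grip 16 mm in diameter, 31 mm tall, its axis along the deck's normal. The point is 18 mm above the knob's foot (the bar's upper face), 13 mm below its top. Axes turn with the bar: z along the deck's normal, y towards the pivot. When shut the knob is 94 mm right of the stand's middle
- jar_a: white lidded sample jar, a cylinder 45 mm in diameter, 54 mm tall, 60 g; stands upright on the worktop; origin at the centre of its underside, z up through the lid. Grasp round the lid
- jar_b: second sample jar, same size and shape, interchangeable with jar_a
- beaker: clear beaker 77 x 70 x 90 mm, bystander, origin at the centre of its underside
- lamp: upright clear glass lamp with a short black foot, 36 mm in diameter, 152 mm tall, bystander, origin at the centre of its underside
- bottle_plain: plain white capped bottle, 58 mm in diameter, 112 mm tall, bystander, origin at the centre of its underside
- stopper: dark green rubber stopper, 25 mm in diameter, 24 mm tall, bystander, origin at the centre of its underside
Things that resemble listed ones, but are neither listed nor needed, are in the scene too. What is shaped like the jar_a but purple or turquoise is not meant.

How it is judged:
By the outcome, as a careful person would: the job done as asked, in the order asked, and still so for the second after the job is handed in, with the robot touching nothing.
It also fails if it takes over 72 s, if anything falls off the work surface, if the arm or the gripper's body presses on something with over 40 N, if the wrist force passes 120 N, or if a joint passes its speed limit or range.

### The arm

A 6-joint arm with a two-finger parallel gripper is mounted at the origin on a cart in front of the work surface, level with it; the furniture and walls round the work are solid. World frame = base frame: x ahead of the robot, y to its left, z up, the work surface at z = 0. Lengths are in mm, angles in rad, forces in N, time in s.
With the tool pointing down it reaches from about 350 to 975 mm from the base axis. Payload 4.9 kg.
Tool frame: the origin (TCP) lies on the centre line of the jaws, within the pads' length; the fingertips stand 19 mm ahead of it and the grasp point (between the pads) is the TCP; z points along the fingers, y is the line along which they close (so a half turn about z gives the same grasp; the last joint's range is limited). The gripper opens to 85 mm and grips with 20 to 120 N. Pads are 22 mm wide; open, the fingers measure 114 mm over their backs; the gripper's body (76 mm by 85 mm) begins 54 mm behind the grasp point. The pads swing forward as they close: fully open they stand 13 mm farther back than shut.
Start: joints at [-1.226, 0.053, 1.613, -0, 1.476, -0.119], TCP at [279.586, -558.958, 250.304] pointing down, gripper open.
Joint ranges: [-3.01, 3.01], [-1.01, 2.22], [0.06, 2.58], [-1.02, 4.17], [0.09, 2.62], [-3.14, 3.14]. Speed limits (rad/s): [2.57, 2.57, 3.14, 3.14, 3.14, 3.14].

### API

Orientations are given as a rotation vector (axis times angle).
In Python, from plant import ctrl gives the robot as it stands.
- The arm moves only by the tool arm_command, never from a script. Its argument "commands" is a list of rows, each a list of 7 numbers: the turn, a rotation vector about the tool's x, y, z scaled (see below), then the shift along the tool's x, y, z scaled (see below), then the opening, from -1 (shut) to 1 (fully open). A call has 1 to 5 rows; each row shifts and turns the commanded pose from where the row before left it, along the tool's axes as they then stand; what a row does not reach is not made up. The controller multiplies each number of a shift by 0.4 m and each number of a turn by 2 pi rad. A row lasts 1/8 s, in which the tool goes at most 62.5 mm and 10.7 degrees, less where a joint would pass 70% of its speed; a pose out of reach is approached as far as the arm can. A call with a number of a shift or a turn outside -1 to 1 is refused whole. A call with a gripper value outside its range is refused whole. The fingers move at their own pace and stop on an object; "newtons" is the grip in N (left out, the last holds). Time passes only in rows, so rows that do not move let the fingers close. It gives the time, the measured TCP pose, the force, the opening and the grip force at its end, in the units of the state.
- ctrl.get_state(): the state, without advancing time (a new reading comes with each control period).
- ctrl.read_camera(name): name is "scene" or "top"; returns the picture (400x640x3 uint8, red, green, blue); there is no depth.
- ctrl.camera_info(name): a dict with "camera_matrix" (3x3 intrinsics, pixels), "rvec" (rotation vector, rad) and "tvec" (3), from world to camera coordinates, as OpenCV has them. Camera axes: x right, y down, z forward; pixel columns grow to the right and rows downward; lengths in mm; the calibration is good to about 2 mm. A picture is of the moment at which its call begins. camera_info takes no time and is no camera call.
- ctrl.close_job(): hands the job in; it is judged then, once.
The state is a dict: "t": time; "joint_positions": joint angles; "qvel": joint speeds; "joint_efforts": joint torques, N m; "ee_pos": TCP position; "tcp_rot": TCP orientation; "contact_force": force on the tool from outside, world axes, zero at the start; "wrist_torque": the same for the moment, N m; "opening": finger opening in mm; "gripper_force": force on a finger pad.
Only numpy, scipy, OpenCV 4.12 (cv2) and the standard library are available. Lean on these libraries where they do the work, as an engineer would, in place of code of your own. Each camera call takes 0.05 s, during which the arm holds its last target. There are 200 camera calls.

## Working session

There is one attempt and no reset: what is moved stays moved. The work goes in short steps, Python scripts to look and compute and a tool call to move; the robot and the scene stay as the last step left them, time stands still between calls to the robot, and variables do not carry over. Pictures are saved under pics/ and viewed, at most 10 in all, crops included, and the job is handed in when it is done.

Besides the shell and the picture viewer there is one more tool, called after "Request:" by a JSON object that holds its "fn" and its "kwargs", one argument or row to a line. arm_command: Moves the arm, as the interface text tells. Its arguments: {"type":"object","properties":{"commands":{"type":"array"},"newtons":{"type":"number"}},"required":["commands"]}

```bash
ls; mkdir -p pics; python3 - <<'E'
from plant import ctrl
import cv2,numpy as np
for n in("scene","top"):
    cv2.imwrite(f"pics/{n}0.png",ctrl.read_camera(n)[...,::-1]); i=ctrl.camera_info(n)
    R=cv2.Rodrigues(np.array(i["rvec"],float))[0]; print(n,i["camera_matrix"],-R.T@np.array(i["tvec"]).ravel(),R)
print(ctrl.get_state())
E
```

```text
pics
scene [[483.79530277   0.         324.23292502]
 [  0.         483.79530277 203.3001286 ]
 [  0.           0.           1.        ]] [-300.88379826  720.02368535 1217.57419058] [[-0.64191609 -0.76656696  0.01785598]
 [-0.54656825  0.44111052 -0.71181785]
 [ 0.53777958 -0.46668684 -0.70213711]]
top [[373.81382389   0.         312.90482338]
 [  0.         373.81382389 195.70246791]
 [  0.           0.           1.        ]] [ 338.6472433   -10.4857824  1381.35443295] [[ 0.00438817 -0.99979088 -0.01997359]
 [-0.98781233 -0.00122616 -0.15564477]
 [ 0.15558774  0.02041315 -0.98761114]]
{'t': 0.1, 'joint_positions': array([-1.22599536e+00,  5.33048384e-02,  1.61417303e+00,  1.10819249e-05,
        1.47603232e+00, -1.19022157e-01]), 'qvel': array([ 0.00034915, -0.00106847, -0.00319615,  0.00077128, -0.00274797,
        0.00117159]), 'joint_efforts': array([-3.72502745e-04, -3.94902992e+01, -3.71364141e+01, -1.16494130e-04,
        3.92574730e-03, -4.86295676e-06]), 'ee_pos': array([ 279.41233804, -558.45795779,  249.16750406]), 'tcp_rot': array([-3.05563336e+00, -7.21618587e-01,  3.21893666e-04]), 'contact_force': array([-0.13423106, -0.11761746,  0.1984918 ]), 'wrist_torque': array([-0.00455639,  0.02432267,  0.02593802]), 'gripper_force': 0.0, 'opening': 85.62224826855409}
```

View pics/scene0.png

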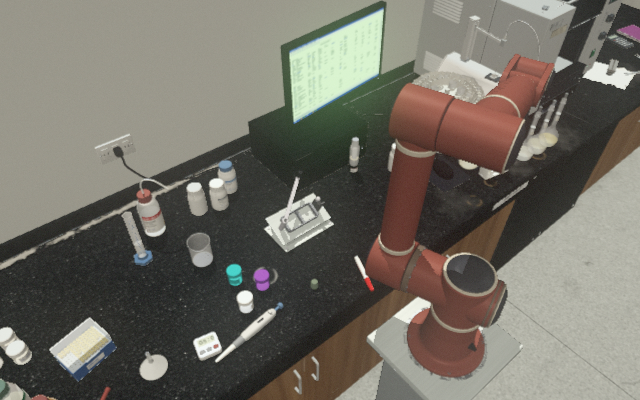

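View pics/top0.png

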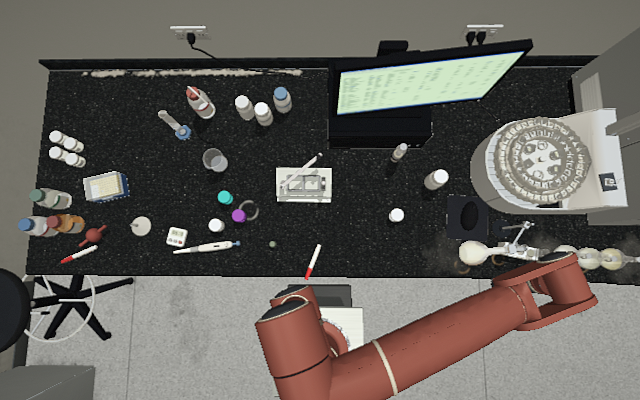

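The scene view shows the stand at about (298,220) and one white jar at (245,301). In the top view the stand is at (304,185), with white jar candidates at (216,226) and (396,215). I'll zoom in on these.

```bash
cat > h.py <<'E'
from plant import ctrl
import cv2,numpy as np
from scipy.spatial.transform import Rotation as Rn
def cam(n):
    i=ctrl.camera_info(n); return np.array(i["camera_matrix"],float),cv2.Rodrigues(np.array(i["rvec"],float))[0],np.array(i["tvec"],float).ravel()
def proj(n,P):
    K,R,t=cam(n); q=(np.atleast_2d(P)@R.T+t)@K.T; return q[:,:2]/q[:,2:]
def ray(n,uv):
    K,R,t=cam(n); d=R.T@np.linalg.inv(K)@np.array([*uv,1.]); return -R.T@t,d/np.linalg.norm(d)
def onz(n,uv,z):
    o,d=ray(n,uv); return o+d*(z-o[2])/d[2]
def tri(uvs,uvt):
    A=np.zeros((3,3));b=np.zeros(3);L=[ray("scene",uvs),ray("top",uvt)]
    for o,d in L: M=np.eye(3)-np.outer(d,d);A+=M;b+=M@o
    p=np.linalg.solve(A,b); return p,[round(float(np.linalg.norm(np.cross(d,p-o))),1) for o,d in L]
E
python3 - <<'E'
from h import *
s=cv2.imread("pics/scene0.png");t=cv2.imread("pics/top0.png")
a=cv2.resize(t[145:210,265:345],None,fx=5,fy=5,interpolation=cv2.INTER_CUBIC)   #400x325
b=cv2.resize(s[168:253,260:340],None,fx=5,fy=5,interpolation=cv2.INTER_CUBIC)   #400x425
c=np.zeros((425,800,3),np.uint8);c[:325,:400]=a;c[:,400:]=b
cv2.imwrite("pics/c1.png",c)
a=cv2.resize(t[135:260,200:460],None,fx=3,fy=3,interpolation=cv2.INTER_CUBIC)
cv2.imwrite("pics/c2.png",a)
# bright white blobs
for n,im in(("top",t),("scene",s)):
    h=cv2.cvtColor(im,cv2.COLOR_BGR2HSV); m=((h[...,1]<40)&(h[...,2]>185)).astype(np.uint8)
    k,l,st,ce=cv2.connectedComponentsWithStats(m)
    for i in range(1,k):
        x,y,w,hh,ar=st[i]
        if 40<ar<500: print(n,st[i],ce[i].round(1),onz(n,ce[i],50 if n=="top" else 40).round(0))
E
```

```text
top [467  25  36   2  72] [484.5  25.5] [1212. -640.   50.]
top [170  26  35   3  68] [187.4  26.5] [1218.  511.   50.]
top [188  86  20  23  76] [199.3  99. ] [918. 449.  50.]
top [235  95  14  13 133] [241.2 101.2] [909. 289.  50.]
top [255 102  14  13 137] [261.  108.2] [881. 214.  50.]
top [521 121  13   8  49] [527.1 124.4] [ 815. -769.   50.]
top [554 124  15  11  41] [560.8 129. ] [ 797. -889.   50.]
top [ 49 131  12  11 105] [ 54.8 135.8] [775. 987.  50.]
top [ 60 136  16  13 128] [ 68.3 141.9] [751. 933.  50.]
top [500 140   9  14  63] [504.2 146. ] [ 733. -680.   50.]
top [513 143   8  12  50] [516.4 148.2] [ 724. -723.   50.]
top [ 49 147  12  11 107] [ 54.4 151.8] [713. 982.  50.]
top [ 59 151  18  14 144] [ 69.1 157.4] [691. 924.  50.]
top [499 157  12  15  70] [503.9 164. ] [ 665. -674.   50.]
top [575 164   8  14  59] [578.9 169.9] [ 643. -939.   50.]
top [434 169  14  14 155] [440.7 175.8] [ 622. -444.   50.]
top [ 89 175  30  24 459] [103.4 186.1] [583. 785.  50.]
top [305 181  13   8  92] [311.  184.9] [588.  24.  50.]
top [514 183  13  13  57] [520.1 189.6] [ 571. 
[... 2096 characters left out ...]
237 291  16  13 172] [244.4 297.1] [450. 364.  40.]
scene [393 297  38  26 446] [411.8 309.6] [114.  20.  40.]
scene [240 303  12  10  76] [245.7 308.1] [417. 382.  40.]
scene [241 309  35  30 278] [257.2 323.5] [355. 385.  40.]
scene [  0 328  13  15 142] [  5.  333.9] [757. 926.  40.]
scene [368 330   9  13  55] [372.1 335.8] [126. 165.  40.]
scene [194 332  27  27 441] [206.8 344.3] [387. 524.  40.]
scene [  4 338  21  18 250] [ 14.1 346.9] [701. 918.  40.]
scene [216 344  19  18  94] [225.6 351.9] [337. 497.  40.]
scene [ 15 351  16  13  71] [ 21.7 358.5] [654. 913.  40.]
scene [140 355  27  25 464] [153.4 367.7] [416. 663.  40.]
scene [  4 386  19  14 119] [ 14.7 395. ] [565. 955.  40.]
```

View pics/c1.png

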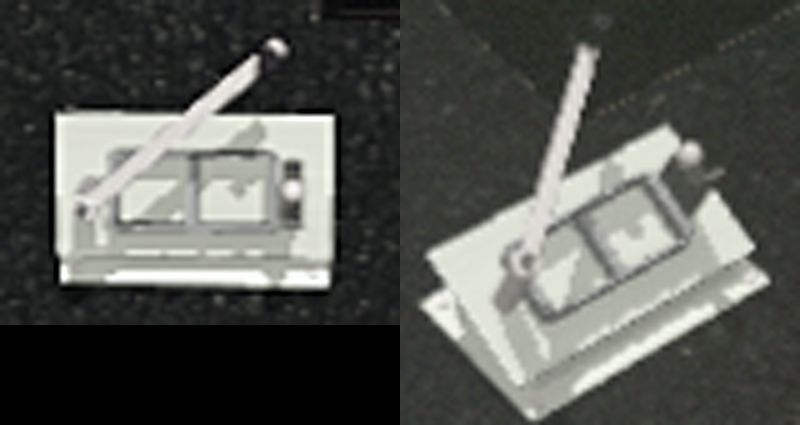

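View pics/c2.png

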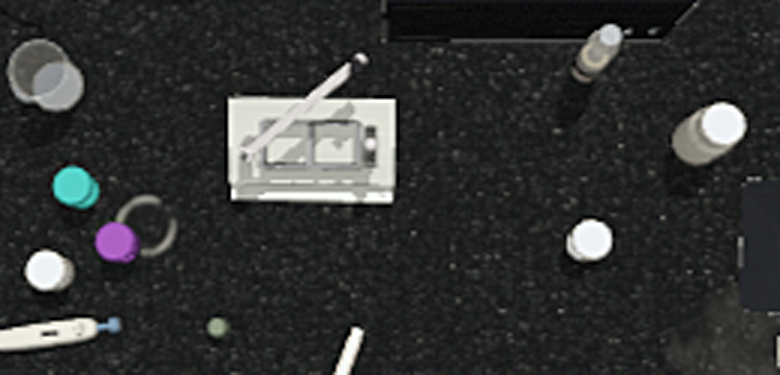

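```bash
python3 - <<'E'
from h import *
T=lambda x,y:((x+.5)/5-.5+265,(y+.5)/5-.5+145)
S=lambda x,y:((x-400+.5)/5-.5+260,(y+.5)/5-.5+168)
P={}
for n,a,b in(("deckRR",(335,115),(668,125)),("deckRL",(55,113),(427,257)),("baseFR",(329,288),(770,282)),("baseFL",(62,287),(530,420)),("bolt",(90,203),(524,260)),("barend",(265,58),(585,48))):
    p,e=tri(S(*b),T(*a)); P[n]=p; print(n,p.round(1),e)
for n,z in(("deckRR",67.4),("deckRL",67.4),("baseFR",6),("baseFL",6)):
    a={"deckRR":(335,115),"deckRL":(55,113),"baseFR":(329,288),"baseFL":(62,287)}[n]
    print(n,onz("top",T(*a),z).round(1))
s=cv2.imread("pics/scene0.png");t=cv2.imread("pics/top0.png")
# lids: brightest disc
for n,im,w in(("top",t,(205,215,22,20)),("top",t,(382,202,28,24)),("scene",s,(230,285,28,30)),("top",t,(425,160,28,32))):
    x,y,a,b=w; g=im[y:y+b,x:x+a].max(2); print(n,w); print(g)
for j in((444,368,54),(481,-281,54)): print(proj("scene",j),proj("top",j))
E
```

```text
deckRR [648.4 -50.8  63.4] [0.8, 0.8]
deckRL [649.9 151.7  63.3] [1.0, 1.0]
baseFR [531.4 -47.1   3.4] [0.1, 0.1]
baseFL [533.2 153.2   5.8] [2.4, 2.4]
bolt [578.  122.4  99.5] [0.5, 0.5]
barend [6.698e+02 5.000e-01 1.479e+02] [1.3, 1.3]
deckRR [648.1 -50.2  67.4]
deckRL [649.6 151.8  67.4]
baseFR [531.  -47.1   6. ]
baseFL [531.4 151.5   6. ]
top (205, 215, 22, 20)
[[ 29  27  29  28  29  27  31  36  38  32  27  28  33  30  41  48  38  47
   48  40  34  26]
 [ 28  24  24  35  32  28  33  33  26  24  25  26  23  24  31  28  21  32
   35  37  36  29]
 [ 32  28  31  58  55  35  30  32  29  27  16  13  34  38  26  35  34  31
   36  37  37  28]
 [ 31  30  29  45  43  27  11   4  74 135 154 117  45  18  24  30  42  39
   30  31  37  33]
 [ 34  28  29  36  30  10 104 227 255 255 255 253 254 207  75   6  34  44
   36  29  49  54]
 [ 39  36  29  30  14 107 231 255 253 251 250 251 254 251 215 123  20  22
   30  28  41  36]
 [ 39  38  28  30  45 228 255 250 246 244 244 245 247 251 248 220 163  97
   33  25  41  35]
 [ 32  41  54  27 184 245 251 245 244 244 243 244 244 246 252 224 166 137
  104 
[... 10685 characters left out ...]
  72 124 138 137 137 137 138 139 139 142 145 121  96  67  31  34  40
   35  29  24  30  28  30  29  36  37  28]
 [ 31  27  58  99 129 138 139 140 143 146 143 115  62  34  29  27  38  39
   30  25  22  25  29  31  26  47  56  39]
 [ 28  22  20  38  61  85 106 113  99  86  73  43  21  23  27  23  28  35
   33  27  23  29  35  28  26  37  40  29]
 [ 22  23  22  25  24  29  41  43  35  26  17  12  18  35  45  38  27  26
   33  35  32  39  35  28  33  29  34  33]
 [ 18  22  19  22  20  18  14  19  25  25  20  17  24  50  64  48  31  32
   50  51  49  49  37  26  32  29  32  35]]
[[244.03084155 296.3727002 ]] [[214.50218281 224.28055635]]
[[393.67347689 191.75975505]] [[396.70281663 214.37425113]]
```

The crops show the bar swung part way back, with its pivot bolt at top px (283,185.6) and its free end near (318,157). The two white jars are at top px (214.5,224.5) and (397,214.5). The plain bottle is at (441,176) and the lamp near (400,152). Next I'll get subpixel stand edges.

```bash
python3 - <<'E'
from h import *
s=cv2.imread("pics/scene0.png").max(2).astype(float);t=cv2.imread("pics/top0.png").max(2).astype(float)
def cross(p,th):  # first upward crossing
    for i in range(len(p)-1):
        if p[i]<th<=p[i+1]: return i+(th-p[i])/(p[i+1]-p[i])
def show(n,uv,z):
    P=np.array([onz(n,q,z) for q in uv]); return P
# rear edge (cols free of bar: 279..298, 318..330), front edge, left & right edges in top view
rear=[(c,160+cross(t[160:175,c],130)) for c in list(range(279,296))+list(range(320,330))]
P=show("top",rear,67.4);k=np.polyfit(P[:,1],P[:,0],1);print("rear x at y=51",np.polyval(k,51.),"slope",k[0],"sd",np.std(P[:,0]-np.polyval(k,P[:,1])))
fr=[(c,208-cross(t[208:193:-1,c],130)) for c in range(280,328)]
P=show("top",fr,6);k=np.polyfit(P[:,1],P[:,0],1);print("front",np.polyval(k,51.),k[0],np.std(P[:,0]-np.polyval(k,P[:,1])))
for r in range(170,186,5):
    L=270+cross(t[r,270:290],130);R=338-cross(t[r,338:322:-1],130)
    z=67.4-(0) 
    # height on the deck along the row, from x
    o=[]
    for c in(L,R):
        z=60.
        for _ in range(5):
            p=onz("top",(c,r),z); z=45+(p[0]-599)*np.tan(np.radians(25))
        o.append(p)
    print(r,o[0].round(1),o[1].round(1),"mid",((o[0]+o[1])/2)[1].round(1))
# walls of pockets in top: print dark grey crop
print(t[172:194,284:328].astype(int))
for uv,z in(((214.5,224.5),54),((397,214.5),54)): print(onz("top",uv,z).round(1))
print(onz("scene",(244.4,297),54).round(1))
E
```

```text
rear x at y=51 649.5329379440325 slope 0.013797740023950917 sd 0.47271258812525935
front 533.2646981495036 0.027008369923939186 0.46611720056434114
170 [640.  152.   64.1] [640.  -49.2  64.1] mid 51.4
175 [623.3 152.7  56.3] [623.3 -49.5  56.3] mid 51.6
180 [606.4 153.3  48.4] [606.4 -49.6  48.5] mid 51.8
185 [589.3 153.4  40.5] [589.4 -49.1  40.5] mid 52.1
[[223 223 224 224 223 224 224 224 224 224 225 209 205 219 221 218 221 210
  210 222 225 224 224 224 224 226 231 208 176 172 174 175 174 168 211 227
  225 225 225 225 224 224 225 225]
 [223 222 224 226 228 229 230 230 228 227 222 216 220 222 221 224 227 226
  228 230 230 229 229 230 232 236 212 181 177 180 181 180 175 211 230 228
  225 223 223 224 224 224 224 224]
 [224 225 228 220 200 193 193 191 186 200 217 221 222 223 207 207 217 212
  211 212 214 219 217 216 196 180 170 163 165 166 166 162 191 210 229 234
  229 226 225 226 225 224 224 223]
 [225 229 208 178 152 135 133 121 187 216 220 221 227 194 140 141 147 145
  148 128 108 111 109 106  80  60  63  64  66  66  67  64 101 114 136 169
  219 234 233 233 231 229 227 226]
 [226 23
[... 2649 characters left out ...]
 165 166 160 158 157 150 146 145 148 149 146 156 151
  146 134 112 104 115 164 212 223]
 [211 226 196 171 150 131 136 144 151 149 144 145 145 146 146 147 146 145
  156 163 163 165 166 145 127 136 143 143 142 141 142 142 143 146 143 133
  157 171 167 164 204 221 220 220]
 [213 233 202 172 174 173 174 174 172 173 173 172 172 173 172 172 172 172
  174 173 173 173 173 171 168 169 171 170 171 170 171 170 171 171 171 170
  174 176 174 167 211 227 223 222]
 [217 238 205 173 177 179 178 177 177 176 176 176 176 176 176 176 175 175
  175 175 174 174 174 175 174 174 174 174 173 174 173 173 173 173 174 174
  173 173 170 205 224 223 222 221]]
[443.2 368.   54. ]
[ 480.6 -282.    54. ]
[441.5 368.4  54. ]
```

```bash
cat >> h.py <<'E'
O=np.array([599.9,51.8,0]);YAW=-0.015;c25,s25=np.cos(np.radians(25)),np.sin(np.radians(25))
RS=Rn.from_euler("z",YAW).as_matrix()@np.array([[c25,0,-s25],[0,1,0],[s25,0,c25]])  # cols u,v,n
def D(u,v,w): return O+[0,0,45]+RS@np.array([u,v,w])
def toDeck(p): return RS.T@(np.array(p)-O-[0,0,45])
def knob(th,w=92,r=168): return D(r*np.sin(th),74-r*np.cos(th),w)
def Rdeck(th): # tool y along tangent at th, z=-n
    y=RS@np.array([np.cos(th),np.sin(th),0]); z=-RS[:,2]; return np.column_stack([np.cross(y,z),y,z])
Rdown=np.array([[0,1,0],[1,0,0],[0,0,-1.]]) # tool x=+y world, y=+x world
def rows(R0,R1=None,dp=None):
    if R1 is None:R1=R0
    rv=Rn.from_matrix(R0.T@R1).as_rotvec(); n=int(np.ceil(np.linalg.norm(rv)/.18))
    if n: print(n,"turn rows of",(rv/n/2/np.pi).round(4))
    if dp is not None:
        d=R1.T@np.array(dp)/400; print("shift",d.round(4),"rows>=",int(np.ceil(np.linalg.norm(d)*400/60)))
def st():
    s=ctrl.get_state(); p=s["ee_pos"]; R=Rn.from_rotvec(s["tcp_rot"]).as_matrix()
    print("t",round(s["t"],2),"p",p.round(1),"deck",toDeck(p).round(1),"q",s["joint_positions"].round(2),"F",s["contact_force"].round(1),"open",round(s["opening"],1),"grip",round(s["gripper_force"],1)); return p,R
E
python3 - <<'E'
from h import *
p,R=st(); print(R.round(2))
k=knob(.71); print("knob",k.round(1),"proj",proj("top",knob(.71,99)),proj("scene",knob(.71,99)))
for c,v in((286.6,58),(302.7,0),(318.6,-58)): 
    print(v,[toDeck(onz("top",(c,185),D(0,v,18)[2])).round(1)])
rows(R,Rdeck(.71),k+[0,0,110]-p)
A=Rdeck(.71)@np.diag([-1,-1,1]); rows(R,A,k+[0,0,110]-p)
E
```

```text
t 0.1 p [ 279.4 -558.5  249.2] deck [-195.8 -615.   316.6] q [-1.23  0.05  1.61  0.    1.48 -0.12] F [-0.1 -0.1  0.2] open 85.6 grip 0.0
[[ 0.89  0.45 -0.  ]
 [ 0.45 -0.89  0.  ]
 [ 0.   -0.   -1.  ]]
knob [659.5  -2.5 174.7] proj [[318.15471643 157.21573188]] [[299.96802859 171.41478139]]
58 [array([-7. , 59.6, 21.3])]
0 [array([-6.2,  1.6, 20.9])]
-58 [array([ -5.4, -55.5,  20.5])]
11 turn rows of [-0.0071  0.0013 -0.0256]
shift [0.4914 1.5822 0.3123] rows>= 12
8 turn rows of [0.0017 0.0092 0.0262]
shift [-0.4914 -1.5822  0.3123] rows>= 12
```

```bash
python3 - <<'E'
from h import *
p,e=tri((299.6,171.6),(319.6,153.6)); print(p.round(1),e,toDeck(p).round(1))
E
```

```text
[670.6  -8.7 168.1] [2.3, 2.3] [116.9 -59.5  81.3]
```

Request:
{"fn": "arm_command", "kwargs": {
  "commands": [
    [-0.0071, 0.0013, -0.0256, 0, 0, 0, 1],
    [-0.0071, 0.0013, -0.0256, 0, 0, 0, 1],
    [-0.0071, 0.0013, -0.0256, 0, 0, 0, 1],
    [-0.0071, 0.0013, -0.0256, 0, 0, 0, 1],
    [-0.0071, 0.0013, -0.0256, 0, 0, 0, 1]
  ]
}}

```text
t: 0.72
ee_pos: [279.5, -558.5, 249.6]
tcp_rot: [2.358, 1.75, 0.132]
contact_force: [0.1, 0.1, 0.0]
opening: 85.3
gripper_force: 0.0
```

Request:
{"fn": "arm_command", "kwargs": {
  "commands": [
    [-0.0071, 0.0013, -0.0256, 0, 0, 0, 1],
    [-0.0071, 0.0013, -0.0256, 0, 0, 0, 1],
    [-0.0071, 0.0013, -0.0256, 0, 0, 0, 1],
    [-0.0071, 0.0013, -0.0256, 0, 0, 0, 1],
    [-0.0071, 0.0013, -0.0256, 0, 0, 0, 1]
  ]
}}

```text
t: 1.35
ee_pos: [279.4, -558.5, 249.7]
tcp_rot: [1.371, 2.396, 0.229]
contact_force: [-0.4, -0.6, 0.0]
opening: 85.1
gripper_force: 0.0
```

Request:
{"fn": "arm_command", "kwargs": {
  "commands": [
    [-0.0071, 0.0013, -0.0256, 0, 0, 0, 1],
    [0, 0, 0, 0.04, 0.13, 0.025, 1],
    [0, 0, 0, 0.04, 0.13, 0.025, 1],
    [0, 0, 0, 0.04, 0.13, 0.025, 1]
  ]
}}

```text
t: 1.85
ee_pos: [373.9, -420.9, 258.6]
tcp_rot: [1.161, 2.474, 0.243]
contact_force: [1.0, -0.1, 0.5]
opening: 85.3
gripper_force: 0.0
```

```bash
python3 - <<'E'
from h import *
p,R=st(); print(R.round(2))
rows(R,Rdeck(.71),knob(.71)+[0,0,110]-p)
E
```

```text
t 1.85 p [ 373.9 -420.9  258.6] deck [-108.1 -476.1  286.1] q [-1.16 -0.26  1.93  0.41  1.3  -1.93] F [ 1.  -0.1  0.5] open 85.3 grip 0.0
[[-0.58  0.7   0.42]
 [ 0.77  0.64 -0.01]
 [-0.28  0.32 -0.91]]
1 turn rows of [-0.0006  0.0003 -0.0002]
shift [0.3709 1.1895 0.236 ] rows>= 9
```

Request:
{"fn": "arm_command", "kwargs": {
  "commands": [
    [0, 0, 0, 0.037, 0.119, 0.0236, 1],
    [0, 0, 0, 0.037, 0.119, 0.0236, 1],
    [0, 0, 0, 0.037, 0.119, 0.0236, 1],
    [0, 0, 0, 0.037, 0.119, 0.0236, 1],
    [0, 0, 0, 0.037, 0.119, 0.0236, 1]
  ]
}}

```text
t: 2.48
ee_pos: [517.2, -211.8, 270.9]
tcp_rot: [1.16, 2.475, 0.242]
contact_force: [0.6, -0.8, -0.5]
opening: 85.5
gripper_force: 0.0
```

Request:
{"fn": "arm_command", "kwargs": {
  "commands": [
    [0, 0, 0, 0.037, 0.119, 0.0236, 1],
    [0, 0, 0, 0.037, 0.119, 0.0236, 1],
    [0, 0, 0, 0.037, 0.119, 0.0236, 1],
    [0, 0, 0, 0.037, 0.119, 0.0236, 1],
    [0, 0, 0, 0, 0, 0, 1]
  ]
}}

```text
t: 3.1
ee_pos: [632.2, -43.2, 280.3]
tcp_rot: [1.155, 2.479, 0.244]
contact_force: [-0.5, -0.5, -0.2]
opening: 85.6
gripper_force: 0.0
```

```bash
python3 - <<'E'
from h import *
p,R=st()
rows(R,Rdeck(.71),knob(.715)+[0,0,50]-p)
s=ctrl.read_camera("scene")[...,::-1];t=ctrl.read_camera("top")[...,::-1]
c=np.zeros((400,800,3),np.uint8)
c[:,:400]=cv2.resize(t[110:210,260:360],(400,400),interpolation=cv2.INTER_CUBIC)
c[:,400:]=cv2.resize(s[130:230,250:350],(400,400),interpolation=cv2.INTER_CUBIC)
cv2.imwrite("pics/k1.png",c)
E
```

```text
t 3.1 p [632.2 -43.2 280.3] deck [130.  -94.5 199. ] q [-0.22 -0.19  1.84  0.1   1.07 -0.95] F [-0.5 -0.5 -0.2] open 85.6 grip 0.0
1 turn rows of [-0.0005 -0.      0.0007]
shift [0.0769 0.0703 0.1543] rows>= 2
```

View pics/k1.png

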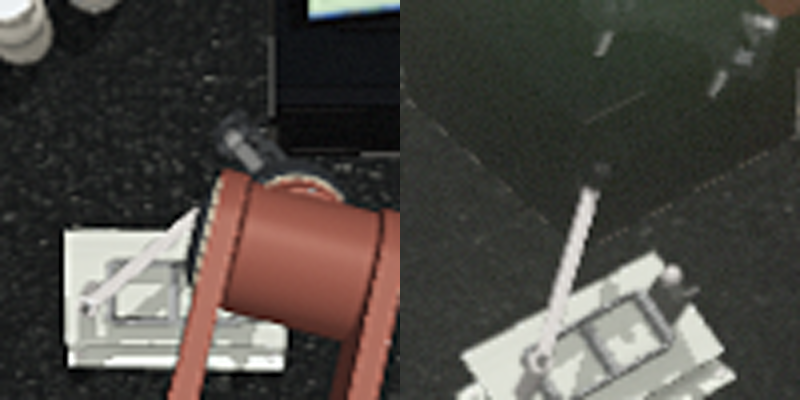

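The top view is mostly hidden by the arm. The scene crop shows the knob at about px (300,173), which matches the predicted knob top (300,171), so I'll go down on it.

Request:
{"fn": "arm_command", "kwargs": {
  "commands": [
    [0, 0, 0, 0.056, 0.015, 0.03, 1],
    [0, 0, 0, 0.056, 0.015, 0.03, 1],
    [0, 0, 0, 0, 0, 0.08, 1],
    [0, 0, 0, 0, 0, 0, 1]
  ]
}}

```text
t: 3.7
ee_pos: [635.5, -5.8, 217.8]
tcp_rot: [1.165, 2.479, 0.239]
contact_force: [-0.0, -0.1, -0.6]
opening: 85.8
gripper_force: 0.0
```

```bash
python3 - <<'E'
from h import *
p,R=st()
rows(R,Rdeck(.71),knob(.715)-p)
E
```

```text
t 3.7 p [635.5  -5.8 217.8] deck [106.  -57.  141.2] q [-0.15 -0.14  1.9   0.06  0.96 -0.86] F [-0.  -0.1 -0.6] open 85.8 grip 0.0
1 turn rows of [-0.0014 -0.0003 -0.0002]
shift [0.0012 0.0146 0.1229] rows>= 1
```

Request:
{"fn": "arm_command", "kwargs": {
  "commands": [
    [0, 0, 0, 0, 0.007, 0.06, 1],
    [0, 0, 0, 0, 0.007, 0.063, 1],
    [0, 0, 0, 0, 0, 0, 1],
    [0, 0, 0, 0, 0, 0, -1],
    [0, 0, 0, 0, 0, 0, -1]
  ],
  "newtons": 20
}}

```text
t: 4.32
ee_pos: [662.5, -2.2, 180.7]
tcp_rot: [1.159, 2.472, 0.243]
contact_force: [-0.6, 0.1, -0.5]
opening: 51.5
gripper_force: 0.0
```

Request:
{"fn": "arm_command", "kwargs": {
  "commands": [
    [0, 0, 0, 0, 0, 0, -1],
    [0, 0, 0, 0, 0, 0, -1],
    [0, 0, 0, 0, 0, 0, -1],
    [0, 0, 0, 0, 0, 0, -1]
  ]
}}

```text
t: 4.82
ee_pos: [662.3, -1.7, 179.4]
tcp_rot: [1.159, 2.474, 0.243]
contact_force: [-3.1, -0.4, 3.3]
opening: 15.5
gripper_force: 21.3
```

```bash
python3 - <<'E'
from h import *
p,R=st()
d=toDeck(p); print("theta",np.arctan2(d[0],74-d[1]),"r",np.hypot(d[0],74-d[1]))
E
```

```text
t 4.83 p [662.3  -1.7 179.4] deck [114.1 -52.6  95.1] q [-0.13 -0.04  1.87  0.06  0.88 -0.85] F [-3.1 -0.4  3.3] open 15.5 grip 21.3
theta 0.7335551084090547 r 170.38724139727665
```

Request:
{"fn": "arm_command", "kwargs": {
  "commands": [
    [0, 0, -0.0175, 0.0025, 0.0462, 0, -1],
    [0, 0, -0.0175, 0.0025, 0.0462, 0, -1],
    [0, 0, 0, 0, 0, 0, -1]
  ]
}}

```text
t: 5.2
ee_pos: [685.6, 26.7, 189.9]
tcp_rot: [0.875, 2.577, 0.182]
contact_force: [-6.6, 2.3, 6.3]
opening: 14.8
gripper_force: 21.6
```

```bash
python3 - <<'E'
from h import *
p,R=st()
d=toDeck(p); print("theta",np.arctan2(d[0],74-d[1]),"r",np.hypot(d[0],74-d[1])); y=RS.T@R[:,1]; print(np.arctan2(y[1],y[0]))
E
```

```text
t 5.2 p [685.6  26.7 189.9] deck [139.2 -23.8  94.9] q [-0.08  0.01  1.81  0.03  0.9  -1.01] F [-6.6  2.3  6.3] open 14.8 grip 21.6
theta 0.9585481884787734 r 170.1467940639479
0.9316971835328983
```

Request:
{"fn": "arm_command", "kwargs": {
  "commands": [
    [0, 0, -0.0175, 0.0025, 0.0462, 0, -1],
    [0, 0, -0.0175, 0.0025, 0.0462, 0, -1],
    [0, 0, -0.0175, 0.0025, 0.0462, 0, -1],
    [0, 0, -0.0175, 0.0025, 0.0462, 0, -1],
    [0, 0, -0.0175, 0.0025, 0.04, 0, -1]
  ]
}}

```text
t: 5.82
ee_pos: [714.5, 109.0, 202.5]
tcp_rot: [0.14, 2.708, 0.017]
contact_force: [-13.6, 1.3, 7.9]
opening: 15.2
gripper_force: 22.0
```

Request:
{"fn": "arm_command", "kwargs": {
  "commands": [
    [0, 0, 0, 0, 0, 0, -1]
  ]
}}

```text
t: 5.95
ee_pos: [714.6, 109.7, 202.5]
tcp_rot: [0.142, 2.707, 0.019]
contact_force: [-11.7, 1.7, 7.5]
opening: 14.9
gripper_force: 22.0
```

```bash
python3 - <<'E'
from h import *
p,R=st()
d=toDeck(p); print("theta",np.arctan2(d[0],74-d[1]),"r",np.hypot(d[0],74-d[1])); y=RS.T@R[:,1]; print(np.arctan2(y[1],y[0])); print(R.T@ctrl.get_state()["contact_force"])
E
```

```text
t 5.95 p [714.6 109.7 202.5] deck [169.7  59.6  94.7] q [ 0.06  0.08  1.7  -0.04  0.93 -1.39] F [-11.7   1.7   7.5] open 14.9 grip 22.0
theta 1.486216203505139 r 170.33008536138775
1.481542128621356
[  7.61889156   0.82204953 -11.73199051]
```

Request:
{"fn": "arm_command", "kwargs": {
  "commands": [
    [0, 0, 0, 0.004, 0.01, 0, -1],
    [0, 0, 0, 0, 0.008, 0, -1],
    [0, 0, 0, 0, 0, 0, -1]
  ]
}}

```text
t: 6.32
ee_pos: [714.8, 113.1, 202.7]
tcp_rot: [0.144, 2.705, 0.011]
contact_force: [-9.4, -7.3, 7.3]
opening: 15.2
gripper_force: 22.1
```

```bash
python3 - <<'E'
from h import *
p,R=st()
d=toDeck(p); print("theta",np.arctan2(d[0],74-d[1]),"r",np.hypot(d[0],74-d[1])); print(R.T@ctrl.get_state()["contact_force"])
E
```

```text
t 6.33 p [714.8 113.1 202.7] deck [170.   63.1  94.8] q [ 0.07  0.09  1.7  -0.05  0.93 -1.37] F [-9.4 -7.3  7.3] open 15.2 grip 22.1
theta 1.5064886574200358 r 170.30928801350112
[  4.69716716  -7.94233623 -10.49892237]
```

The bar met its stop, with a tangential force of −8 N at θ≈1.506. Next I'll release and retreat.

Request:
{"fn": "arm_command", "kwargs": {
  "commands": [
    [0, 0, 0, 0, -0.006, 0, 0],
    [0, 0, 0, 0, 0, 0, 0],
    [0, 0, 0, 0, 0, -0.06, 0.3],
    [0, 0, 0, 0, 0, -0.14, 1],
    [0, 0, 0, 0, 0, -0.05, 1]
  ]
}}

```text
t: 6.95
ee_pos: [673.6, 113.9, 297.0]
tcp_rot: [0.144, 2.697, 0.018]
contact_force: [-0.1, 0.0, 1.1]
opening: 85.1
gripper_force: 0.0
```

```bash
sed -i 's/599.9,51.8,0/599.9,52.4,0/' h.py; python3 - <<'E'
from h import *
p,R=st()
rows(R,Rdown,np.array([442.5,368.3,150])-p)
t=ctrl.read_camera("top"); cv2.imwrite("pics/top2.png",t[...,::-1])
E
```

```text
t 6.95 p [673.6 113.9 297. ] deck [172.5  62.6 197.6] q [ 0.07 -0.08  1.71 -0.05  1.08 -1.38] F [-0.1  0.   1.1] open 85.1 grip 0.0
9 turn rows of [0.0062 0.0058 0.0254]
shift [ 0.636  -0.5778  0.3674] rows>= 7
```

Request:
{"fn": "arm_command", "kwargs": {
  "commands": [
    [0.0062, 0.0058, 0.0254, 0, 0, 0, 1],
    [0.0062, 0.0058, 0.0254, 0, 0, 0, 1],
    [0.0062, 0.0058, 0.0254, 0, 0, 0, 1],
    [0.0062, 0.0058, 0.0254, 0, 0, 0, 1],
    [0.0062, 0.0058, 0.0254, 0, 0, 0, 1]
  ]
}}

```text
t: 7.62
ee_pos: [672.7, 113.6, 290.1]
tcp_rot: [1.321, 2.625, 0.002]
contact_force: [0.5, 0.5, 0.2]
opening: 85.4
gripper_force: 0.0
```

Request:
{"fn": "arm_command", "kwargs": {
  "commands": [
    [0.0062, 0.0058, 0.0254, 0, 0, 0, 1],
    [0.0062, 0.0058, 0.0254, 0, 0, 0, 1],
    [0.0062, 0.0058, 0.0254, 0, 0, 0, 1],
    [0.0062, 0.0058, 0.0254, 0, 0, 0, 1],
    [0, 0, 0, 0.09, -0.082, 0, 1]
  ]
}}

```text
t: 8.25
ee_pos: [641.2, 147.4, 289.2]
tcp_rot: [-2.223, -2.215, 0.012]
contact_force: [0.6, 1.1, -0.7]
opening: 84.9
gripper_force: 0.0
```

Request:
{"fn": "arm_command", "kwargs": {
  "commands": [
    [0, 0, 0, 0.09, -0.082, 0.02, 1],
    [0, 0, 0, 0.09, -0.082, 0.05, 1],
    [0, 0, 0, 0.09, -0.082, 0.05, 1],
    [0, 0, 0, 0.09, -0.082, 0.05, 1],
    [0, 0, 0, 0.09, -0.082, 0.05, 1]
  ]
}}

```text
t: 8.88
ee_pos: [473.8, 329.7, 202.2]
tcp_rot: [-2.218, -2.222, 0.011]
contact_force: [0.8, 0.0, 0.5]
opening: 85.6
gripper_force: 0.0
```

Request:
{"fn": "arm_command", "kwargs": {
  "commands": [
    [0, 0, 0, 0.09, -0.082, 0.05, 1],
    [0, 0, 0, 0, 0, 0, 1]
  ]
}}

```text
t: 9.12
ee_pos: [438.8, 365.6, 180.6]
tcp_rot: [-2.212, -2.226, 0.018]
contact_force: [0.7, -0.2, -0.1]
opening: 85.5
gripper_force: 0.0
```

```bash
python3 - <<'E'
from h import *
p,R=st()
rows(R,Rdown,np.array([442.5,368.3,42])-p)
s=ctrl.read_camera("scene")[...,::-1];t=ctrl.read_camera("top")[...,::-1]
c=np.zeros((400,800,3),np.uint8)
c[:,:400]=cv2.resize(t[170:270,170:270],(400,400),interpolation=cv2.INTER_CUBIC)
c[:,400:]=cv2.resize(s[220:345,185:310],(400,400),interpolation=cv2.INTER_CUBIC)
cv2.imwrite("pics/j1.png",c)
E
```

```text
t 9.12 p [438.8 365.6 180.6] deck [-92.9 310.8 192.9] q [ 0.56 -0.01  1.8   0.    1.37  0.56] F [ 0.7 -0.2 -0.1] open 85.5 grip 0.0
1 turn rows of [-0.0016  0.0009  0.001 ]
shift [0.0067 0.0091 0.3464] rows>= 3
```

View pics/j1.png

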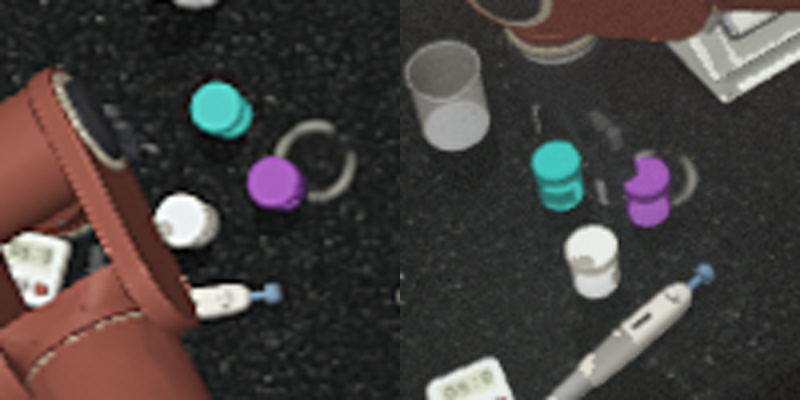

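The view shows the jar at top px about (215.5,224.5) and scene px about (245,300). The black gripper over it is barely visible, but the approach is clear, so I'll go down.

Request:
{"fn": "arm_command", "kwargs": {
  "commands": [
    [-0.0016, 0.0009, 0.001, 0, 0, 0, 1],
    [0, 0, 0, 0.0033, 0.0045, 0.115, 1],
    [0, 0, 0, 0.0034, 0.0046, 0.115, 1],
    [0, 0, 0, 0, 0, 0.1, 1],
    [0, 0, 0, 0, 0, 0.016, 1]
  ]
}}

```text
t: 9.85
ee_pos: [446.0, 365.7, 43.7]
tcp_rot: [2.228, 2.213, 0.001]
contact_force: [-0.7, -0.4, 0.3]
opening: 85.1
gripper_force: 0.0
```

Request:
{"fn": "arm_command", "kwargs": {
  "commands": [
    [0, 0, 0, 0, 0, 0, 1]
  ]
}}

```text
t: 9.98
ee_pos: [448.1, 367.7, 47.6]
tcp_rot: [2.226, 2.213, 0.012]
contact_force: [0.3, -0.3, -0.1]
opening: 85.5
gripper_force: 0.0
```

```bash
python3 - <<'E'
from h import *
p,R=st()
rows(R,Rdown,np.array([442.5,368.3,42])-p)
E
```

```text
t 9.97 p [448.1 367.7  47.6] deck [-140.7  313.    68.5] q [ 0.56  0.15  1.87 -0.    1.11  0.57] F [ 0.3 -0.3 -0.1] open 85.5 grip 0.0
1 turn rows of [ 0.0011 -0.0006 -0.0009]
shift [ 0.0015 -0.0141  0.0141] rows>= 1
```

Request:
{"fn": "arm_command", "kwargs": {
  "commands": [
    [0, 0, 0, 0.0015, -0.013, 0.012, 1],
    [0, 0, 0, 0, 0, 0, 1],
    [0, 0, 0, 0, 0, 0, 1]
  ]
}}

```text
t: 10.35
ee_pos: [442.2, 368.8, 42.7]
tcp_rot: [2.225, 2.215, 0.012]
contact_force: [0.4, -0.1, 0.1]
opening: 85.2
gripper_force: 0.0
```

Request:
{"fn": "arm_command", "kwargs": {
  "commands": [
    [0, 0, 0, 0, 0, 0, 1]
  ]
}}

```text
t: 10.48
ee_pos: [442.0, 368.7, 42.3]
tcp_rot: [2.225, 2.215, 0.011]
contact_force: [-0.4, 0.2, 0.3]
opening: 85.1
gripper_force: 0.0
```

```bash
python3 - <<'E'
from h import *
p,R=st()
rows(R,Rdown,np.array([442.5,368.3,42])-p)
E
```

```text
t 10.47 p [442.  368.7  42.3] deck [-148.5  313.9   66.2] q [ 0.57  0.15  1.88 -0.    1.1   0.57] F [-0.4  0.2  0.3] open 85.1 grip 0.0
1 turn rows of [ 0.0011 -0.0006 -0.0007]
shift [-0.001   0.0012  0.0006] rows>= 1
```

Request:
{"fn": "arm_command", "kwargs": {
  "commands": [
    [0, 0, 0, 0, 0, 0, -1],
    [0, 0, 0, 0, 0, 0, -1],
    [0, 0, 0, 0, 0, 0, -1],
    [0, 0, 0, 0, 0, 0, -1],
    [0, 0, 0, 0, 0, 0, -1]
  ],
  "newtons": 35
}}

```text
t: 11.1
ee_pos: [442.0, 368.6, 42.0]
tcp_rot: [2.225, 2.215, 0.011]
contact_force: [0.0, -0.2, 1.5]
opening: 43.7
gripper_force: 35.8
```

Request:
{"fn": "arm_command", "kwargs": {
  "commands": [
    [0, 0, 0, 0, 0, -0.05, -1],
    [0, 0, 0, 0, 0, -0.15, -1],
    [0, 0, 0, 0, 0, -0.15, -1],
    [0, 0, 0, 0, 0, -0.15, -1],
    [0, 0, 0, 0, 0, 0, -1]
  ]
}}

```text
t: 11.72
ee_pos: [443.4, 369.6, 250.8]
tcp_rot: [2.223, 2.213, 0.032]
contact_force: [-1.2, -0.6, -1.9]
opening: 44.4
gripper_force: 36.0
```

```bash
python3 - <<'E'
from h import *
p,R=st(); R0=R
rows(R,Rdeck(0),D(0,29,42)+RS[:,2]*110-p)
s=ctrl.read_camera("scene")[...,::-1]; cv2.imwrite("pics/s3.png",s)
# pocket edges from the clear top picture 0: predicted rows for col at right pocket
for u,w in((-25,18),(-29,18),(25,0),(25,18),(29,18)): print(u,w,proj("top",D(u,-29,w)).round(2))
t=cv2.imread("pics/top0.png").max(2); print(t[170:195,306:314].mean(1).round(0))
E
```

```text
t 11.72 p [443.4 369.6 250.8] deck [-59.2 314.8 254.7] q [ 0.57 -0.07  1.74 -0.    1.46  0.57] F [-1.2 -0.6 -1.9] open 44.4 grip 36.0
3 turn rows of [-0.0222 -0.0007  0.0004]
shift [-0.7146  0.148   0.2568] rows>= 6
-25 18 [[311.04 189.98]]
-29 18 [[311.03 191.04]]
25 0 [[311.3  175.36]]
25 18 [[311.15 176.48]]
29 18 [[311.15 175.39]]
[225. 216. 211. 210. 184.  77. 146. 181. 179. 178. 173. 202. 201. 206.
 218. 225. 223. 222. 230. 167. 158. 143. 170. 174. 172.]
```

Request:
{"fn": "arm_command", "kwargs": {
  "commands": [
    [-0.0222, -0.0007, 0.0004, 0, 0, 0, -1],
    [-0.0222, -0.0007, 0.0004, 0, 0, 0, -1],
    [-0.0222, -0.0007, 0.0004, 0, 0, 0, -1],
    [0, 0, 0, -0.119, 0.0247, 0.03, -1],
    [0, 0, 0, -0.119, 0.0247, 0.03, -1]
  ]
}}

```text
t: 12.4
ee_pos: [465.5, 271.4, 226.3]
tcp_rot: [1.994, 1.975, 0.412]
contact_force: [0.6, -0.4, -0.3]
opening: 43.9
gripper_force: 36.2
```

Request:
{"fn": "arm_command", "kwargs": {
  "commands": [
    [0, 0, 0, -0.119, 0.0247, 0.03, -1],
    [0, 0, 0, -0.119, 0.0247, 0.04, -1],
    [0, 0, 0, -0.119, 0.0247, 0.05, -1],
    [0, 0, 0, -0.119, 0.0247, 0.05, -1],
    [0, 0, 0, 0, 0, 0, -1]
  ]
}}

```text
t: 13.02
ee_pos: [526.9, 77.2, 181.0]
tcp_rot: [2.004, 1.967, 0.408]
contact_force: [-0.6, 0.3, -1.5]
opening: 44.0
gripper_force: 36.2
```

Request:
{"fn": "arm_command", "kwargs": {
  "commands": [
    [0, 0, 0, 0, 0, 0, -1]
  ]
}}

```text
t: 13.15
ee_pos: [527.5, 80.5, 183.3]
tcp_rot: [1.998, 1.971, 0.414]
contact_force: [-0.1, 0.1, -0.8]
opening: 43.7
gripper_force: 36.2
```

```bash
python3 - <<'E'
from h import *
p,R=st()
rows(R,Rdeck(0),D(0,29,42)+RS[:,2]*30-p)
s=ctrl.read_camera("scene")[...,::-1];t=ctrl.read_camera("top")[...,::-1]
c=np.zeros((400,800,3),np.uint8)
c[:,:400]=cv2.resize(t[130:230,250:350],(400,400),interpolation=cv2.INTER_CUBIC)
c[:,400:]=cv2.resize(s[150:250,240:340],(400,400),interpolation=cv2.INTER_CUBIC)
cv2.imwrite("pics/p1.png",c)
E
```

```text
t 13.15 p [527.5  80.5 183.3] deck [ -7.6  27.  156.1] q [ 0.02 -0.38  2.14 -0.03  0.95  0.05] F [-0.1  0.1 -0.8] open 43.7 grip 36.2
1 turn rows of [-0.0023  0.0011  0.0005]
shift [0.0051 0.019  0.2103] rows>= 2
```

View pics/p1.png

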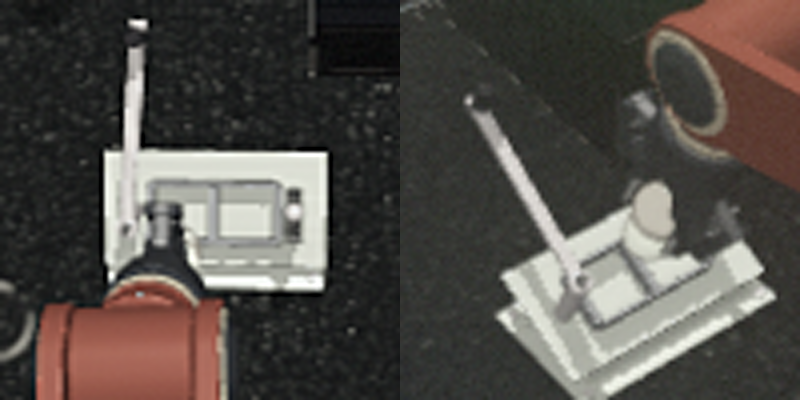

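The bar now points straight uphill, with the knob at top px (284,136). The jar is held tilted and square to the deck above bay_1.

Request:
{"fn": "arm_command", "kwargs": {
  "commands": [
    [-0.0023, 0.0011, 0.0005, 0, 0, 0, -1],
    [0, 0, 0, 0.005, 0.019, 0.1, -1],
    [0, 0, 0, 0, 0, 0.08, -1],
    [0, 0, 0, 0, 0, 0, -1],
    [0, 0, 0, 0, 0, 0, -1]
  ]
}}

```text
t: 13.88
ee_pos: [566.0, 82.4, 123.8]
tcp_rot: [1.99, 1.963, 0.439]
contact_force: [0.4, 0.2, -0.9]
opening: 44.0
gripper_force: 36.2
```

Request:
{"fn": "arm_command", "kwargs": {
  "commands": [
    [0, 0, 0, 0, 0, 0, -1]
  ]
}}

```text
t: 14.0
ee_pos: [566.5, 82.2, 124.8]
tcp_rot: [1.989, 1.961, 0.44]
contact_force: [-0.0, 0.4, -0.6]
opening: 43.9
gripper_force: 36.2
```

```bash
python3 - <<'E'
from h import *
p,R=st()
rows(R,Rdeck(0),D(0,29,42+24)-p)
print(proj("top",knob(1.5,99)),proj("scene",knob(1.5,99)),proj("scene",knob(1.5,68)))
E
```

```text
t 14.0 p [566.5  82.2 124.8] deck [ 3.1 29.3 86.6] q [ 0.02 -0.2   2.12 -0.02  0.79  0.05] F [-0.   0.4 -0.6] open 43.9 grip 36.2
1 turn rows of [ 0.0009 -0.      0.0001]
shift [-0.0007 -0.0077  0.0514] rows>= 1
[[282.85695383 139.15088178]] [[260.66404125 171.70824393]] [[259.04710162 176.19300979]]
```

Request:
{"fn": "arm_command", "kwargs": {
  "commands": [
    [0.0009, 0, 0, 0, -0.008, 0.03, -1],
    [0, 0, 0, 0, 0, 0.02, -1],
    [0, 0, 0, 0, 0, 0, -1],
    [0, 0, 0, 0, 0, 0, -1]
  ]
}}

```text
t: 14.5
ee_pos: [571.4, 81.8, 103.0]
tcp_rot: [1.995, 1.966, 0.432]
contact_force: [-0.3, -0.6, -0.3]
opening: 44.2
gripper_force: 36.2
```

```bash
python3 - <<'E'
from h import *
p,R=st()
rows(R,Rdeck(0),D(0,29,42+12)-p)
E
```

```text
t 14.5 p [571.4  81.8 103. ] deck [-1.7 28.9 64.8] q [ 0.02 -0.15  2.11 -0.02  0.75  0.05] F [-0.3 -0.6 -0.3] open 44.2 grip 36.2
1 turn rows of [-0.0006  0.0001  0.0001]
shift [0.0002 0.0043 0.027 ] rows>= 1
```

Request:
{"fn": "arm_command", "kwargs": {
  "commands": [
    [0, 0, 0, 0, 0.0043, 0, -1],
    [0, 0, 0, 0, 0, 0.014, -1],
    [0, 0, 0, 0, 0, 0.014, -1],
    [0, 0, 0, 0, 0, 0, -1],
    [0, 0, 0, 0, 0, 0, -1]
  ]
}}

```text
t: 15.12
ee_pos: [578.3, 82.2, 98.8]
tcp_rot: [1.994, 1.967, 0.432]
contact_force: [-34.8, 0.1, 36.2]
opening: 43.8
gripper_force: 64.6
```

```bash
python3 - <<'E'
from h import *
p,R=st(); print(RS.T@ctrl.get_state()["contact_force"])
rows(R,Rdeck(0),D(0,29,42)-p)
E
```

```text
t 15.12 p [578.3  82.2  98.8] deck [ 2.8 29.5 58.1] q [ 0.02 -0.13  2.1  -0.02  0.74  0.05] F [-34.8   0.1  36.2] open 43.8 grip 64.6
[-16.26763208  -0.45823188  47.52121244]
1 turn rows of [-0.0004  0.      0.0002]
shift [-0.0013 -0.007   0.0402] rows>= 1
```

Request:
{"fn": "arm_command", "kwargs": {
  "commands": [
    [0, 0, 0, 0, 0, -0.02, -1],
    [0, 0, 0, 0, -0.005, 0, -1],
    [0, 0, 0, 0, 0, 0, -1],
    [0, 0, 0, 0, 0, 0, -1],
    [0, 0, 0, 0, 0, 0, -1]
  ]
}}

```text
t: 15.75
ee_pos: [572.3, 81.7, 99.6]
tcp_rot: [1.995, 1.966, 0.431]
contact_force: [-0.2, 0.5, -0.8]
opening: 43.7
gripper_force: 56.2
```

```bash
python3 - <<'E'
from h import *
p,R=st(); print(RS.T@ctrl.get_state()["contact_force"])
rows(R,Rdeck(0),D(0,29,42)-p)
E
```

```text
t 15.75 p [572.3  81.7  99.6] deck [-2.3 28.9 61.3] q [ 0.02 -0.14  2.11 -0.02  0.74  0.05] F [-0.2  0.5 -0.8] open 43.7 grip 56.2
[-0.58373956  0.46343743 -0.65187243]
1 turn rows of [-0.0006  0.0001  0.0001]
shift [0.0003 0.0057 0.0483] rows>= 1
```

Request:
{"fn": "arm_command", "kwargs": {
  "commands": [
    [0, 0, 0, 0, 0, 0, -1],
    [0, 0, 0, 0, 0, 0, -1],
    [0, 0, 0, 0, 0, 0, -1]
  ]
}}

```text
t: 16.12
ee_pos: [572.5, 81.8, 100.2]
tcp_rot: [1.995, 1.966, 0.432]
contact_force: [-0.2, 0.4, -0.9]
opening: 44.0
gripper_force: 56.2
```

```bash
python3 - <<'E'
from h import *
p,R=st(); print(RS.T@ctrl.get_state()["contact_force"])
rows(R,Rdeck(0),D(0,29,42)-p)
E
```

```text
t 16.12 p [572.5  81.8 100.2] deck [-1.9 28.9 61.8] q [ 0.02 -0.14  2.11 -0.02  0.74  0.05] F [-0.2  0.4 -0.9] open 44.0 grip 56.2
[-0.56004815  0.43043328 -0.75485701]
1 turn rows of [-0.0005  0.0001  0.0001]
shift [0.0002 0.0047 0.0495] rows>= 1
```

Request:
{"fn": "arm_command", "kwargs": {
  "commands": [
    [0, 0, 0, 0, 0, 0.01, -1],
    [0, 0, 0, 0, 0, 0.005, -1],
    [0, 0, 0, 0, 0, 0, -1],
    [0, 0, 0, 0, 0, 0, -1]
  ]
}}

```text
t: 16.62
ee_pos: [575.1, 81.9, 96.7]
tcp_rot: [1.995, 1.967, 0.431]
contact_force: [-16.5, -1.3, 17.7]
opening: 43.7
gripper_force: 60.5
```

```bash
python3 - <<'E'
from h import *
p,R=st(); print(RS.T@ctrl.get_state()["contact_force"])
rows(R,Rdeck(0),D(0,29,42)-p)
E
```

```text
t 16.62 p [575.1  81.9  96.7] deck [-1.  29.1 57.5] q [ 0.02 -0.13  2.11 -0.02  0.73  0.05] F [-16.5  -1.3  17.7] open 43.7 grip 60.5
[-7.4859062  -1.54234676 23.01824647]
1 turn rows of [-0.0006  0.0001  0.0002]
shift [-0.0003  0.0025  0.0389] rows>= 1
```

Request:
{"fn": "arm_command", "kwargs": {
  "commands": [
    [0, 0, 0, 0, 0, -0.012, -1],
    [0, 0, 0, 0.004, 0.001, 0, -1],
    [0, 0, 0, 0, 0, 0.012, -1],
    [0, 0, 0, 0, 0, 0, -1],
    [0, 0, 0, 0, 0, 0, -1]
  ]
}}

```text
t: 17.25
ee_pos: [575.4, 83.6, 96.9]
tcp_rot: [1.995, 1.967, 0.431]
contact_force: [-22.2, -0.3, 22.2]
opening: 44.2
gripper_force: 61.6
```

```bash
python3 - <<'E'
from h import *
p,R=st(); print(RS.T@ctrl.get_state()["contact_force"])
s=ctrl.read_camera("scene")[...,::-1]
cv2.imwrite("pics/p2.png",cv2.resize(s[185:250,255:335],(800,600),interpolation=cv2.INTER_CUBIC)[:600])
E
```

```text
t 17.25 p [575.4  83.6  96.9] deck [-0.7 30.8 57.6] q [ 0.02 -0.13  2.1  -0.02  0.74  0.05] F [-22.2  -0.3  22.2] open 44.2 grip 61.6
[-10.75692274  -0.67016098  29.50748936]
```

View pics/p2.png

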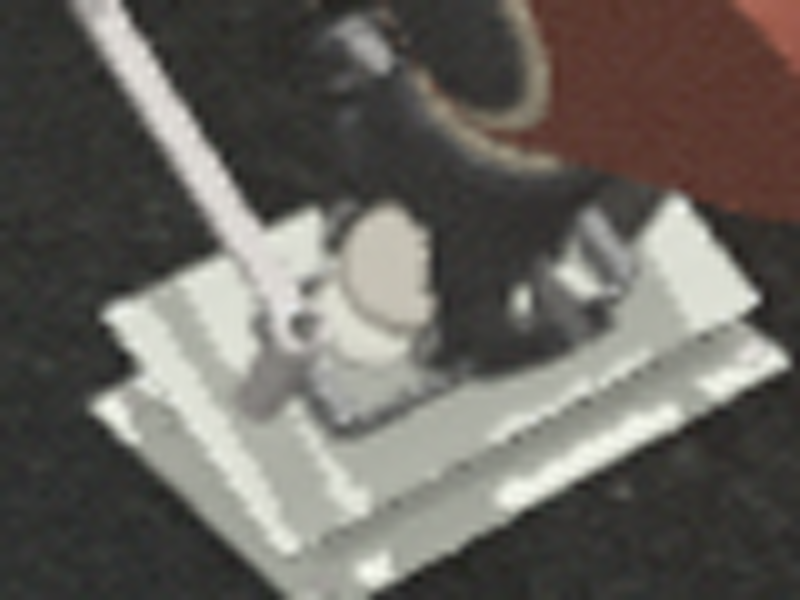

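The scene crop shows the jar sitting high toward the uphill side. Its bottom rim is at crop (385,365), with the pocket floor visible downhill of it as far as the corner at (345,435). I'll compare that with the projections.

```bash
python3 - <<'E'
from h import *
cr=lambda P:[((q-[255,185]+.5)*[10,600/65]).round(0) for q in proj("scene",P)]
for n,P in(("pocket floor DL",D(-25,54,0)),("top inner DL",D(-25,54,18)),("top outer DL",D(-29,62,18)),("top inner DR",D(-25,4,18)),("deck FL",D(-53,100,0)),("deck RL",D(53,100,0)),("deck FR",D(-53,-100,0)),("deck RR",D(53,-100,0)),("bolt",D(0,74,74)),("bar",D(0,74,68)),("base FL",O+RS@[0,0,0]+[-65,100,6])): print(n,cr(P))
a=np.linspace(0,2*np.pi,60)
C=np.array([D(-.7+22.5*np.cos(x),30.8+22.5*np.sin(x),15.6) for x in a]);q=np.array(cr(C));print("jar bottom: lowest",q[q[:,1].argmax()],"left",q[q[:,0].argmin()])
C=np.array([D(-.7+22.5*np.cos(x),30.8+22.5*np.sin(x),18) for x in a]);q=np.array(cr(C));print("jar @18: lowest",q[q[:,1].argmax()],"left",q[q[:,0].argmin()])
E
```

```text
pocket floor DL [array([347., 430.])]
top inner DL [array([359., 411.])]
top outer DL [array([346., 431.])]
top inner DR [array([481., 347.])]
deck FL [array([279., 555.])]
deck RL [array([102., 311.])]
deck FR [array([756., 301.])]
deck RR [array([583.,  72.])]
bolt [array([303., 319.])]
bar [array([299., 325.])]
base FL [array([317., 616.])]
jar bottom: lowest [375. 387.] left [307. 316.]
jar @18: lowest [376. 385.] left [308. 320.]
```

```bash
python3 - <<'E'
from h import *
cr=lambda P:((proj("scene",P)-[255,185]+.5)*[10,600/65]).round(0)
a=np.linspace(0,2*np.pi,90)
def circ(u,v,w):
    q=cr(np.array([D(u+22.5*np.cos(x),v+22.5*np.sin(x),w) for x in a])); print((u,v,w),"low",q[q[:,1].argmax()],"left",q[q[:,0].argmin()],"top",q[q[:,1].argmin()],"right",q[q[:,0].argmax()])
for w in(15.6,20,69.6,74): circ(-.7,30.8,w)
circ(8,30.8,15.6);circ(8,30.8,69.6)
im=cv2.imread("pics/p2.png"); h=cv2.cvtColor(im,cv2.COLOR_BGR2HSV)
for x in(345,360,375,390,405,420): print(x,[tuple(im[y,x]) for y in range(190,440,14)][:0],im[190:440:10,x].max(1))
E
```

```text
(-0.7, 30.8, 15.6) low [369. 387.] left [307. 316.] top [376. 271.] right [440. 339.]
(-0.7, 30.8, 20) low [377. 383.] left [309. 320.] top [379. 266.] right [443. 339.]
(-0.7, 30.8, 69.6) low [407. 329.] left [343. 256.] top [414. 210.] right [480. 280.]
(-0.7, 30.8, 74) low [410. 324.] left [346. 251.] top [417. 205.] right [483. 279.]
(8, 30.8, 15.6) low [364. 368.] left [292. 300.] top [357. 251.] right [426. 316.]
(8, 30.8, 69.6) low [397. 309.] left [328. 236.] top [399. 190.] right [465. 260.]
345 [] [ 56  85 112  81  87 129 159 169 170 167 164 192 215 219 218 216 201 167
 169 174 171 160 166 162  86]
360 [] [ 53  60  85 132 188 198 198 199 199 199 190 177 165 192 220 218 213 182
 169 175 175 170 165 112 100]
375 [] [ 55  71 136 194 199 198 197 198 198 199 199 197 179 161 194 223 215 196
 170 174 176 171 133 105 129]
390 [] [ 56  92 168 205 198 198 197 196 198 198 197 197 192 171 156 202 218 189
 172 174 169 152 102 112 170]
405 [] [ 53  59 108 172 194 199 199 199 198 197 197 198 195 177 148 180 180 157
 171 172 140 117 106 155 174]
420 [] [ 55  55  52  72 146 172 189 186 180 176 165 200 198 176 117 111 115 108
 134 149 140 107 165 175 174]
```

Request:
{"fn": "arm_command", "kwargs": {
  "commands": [
    [0, 0, 0, 0, 0, -0.012, -1],
    [0, 0, 0, -0.002, -0.005, 0, -1],
    [0, 0, 0, 0, 0, 0.012, -1],
    [0, 0, 0, 0, 0, 0, -1],
    [0, 0, 0, 0, 0, 0, -1]
  ]
}}

```text
t: 17.92
ee_pos: [573.4, 82.5, 93.5]
tcp_rot: [1.995, 1.966, 0.431]
contact_force: [0.5, 0.1, -0.9]
opening: 43.8
gripper_force: 56.1
```

```bash
python3 - <<'E'
from h import *
p,R=st(); print(RS.T@ctrl.get_state()["contact_force"])
E
```

```text
t 17.93 p [573.4  82.5  93.5] deck [-3.9 29.7 55.4] q [ 0.02 -0.13  2.11 -0.02  0.73  0.05] F [ 0.5  0.1 -0.9] open 43.8 grip 56.1
[ 0.0908417   0.07403949 -1.05385711]
```

Request:
{"fn": "arm_command", "kwargs": {
  "commands": [
    [0, 0, 0, 0, 0, -0.012, -1],
    [0, 0, 0, 0, -0.005, 0, -1],
    [0, 0, 0, 0, 0, 0.012, -1],
    [0, 0, 0, 0, 0, 0, -1],
    [0, 0, 0, 0, 0, 0, -1]
  ]
}}

```text
t: 18.55
ee_pos: [571.7, 82.6, 93.0]
tcp_rot: [1.995, 1.966, 0.432]
contact_force: [0.2, -0.7, -0.4]
opening: 44.0
gripper_force: 56.1
```

```bash
python3 - <<'E'
from h import *
p,R=st(); print(RS.T@ctrl.get_state()["contact_force"])
E
```

```text
t 18.55 p [571.7  82.6  93. ] deck [-5.7 29.8 55.6] q [ 0.02 -0.13  2.12 -0.02  0.73  0.05] F [ 0.2 -0.7 -0.4] open 44.0 grip 56.1
[ 0.01517969 -0.65383987 -0.44794164]
```

Request:
{"fn": "arm_command", "kwargs": {
  "commands": [
    [0, 0, 0, 0, 0.003, 0, -1],
    [0, 0, 0, 0, 0, 0.01, -1],
    [0, 0, 0, 0, 0, 0.005, -1],
    [0, 0, 0, 0, 0, 0, -1],
    [0, 0, 0, 0, 0, 0, -1]
  ]
}}

```text
t: 19.18
ee_pos: [575.3, 82.5, 88.2]
tcp_rot: [1.995, 1.966, 0.432]
contact_force: [0.7, -0.5, -0.5]
opening: 43.7
gripper_force: 56.1
```

```bash
python3 - <<'E'
from h import *
p,R=st(); print(RS.T@ctrl.get_state()["contact_force"])
E
```

```text
t 19.18 p [575.3  82.5  88.2] deck [-4.4 29.7 49.7] q [ 0.02 -0.12  2.11 -0.02  0.72  0.05] F [ 0.7 -0.5 -0.5] open 43.7 grip 56.1
[ 0.41273538 -0.45353967 -0.70583002]
```

Request:
{"fn": "arm_command", "kwargs": {
  "commands": [
    [0, 0, 0, 0, 0, 0.01, -1],
    [0, 0, 0, 0, 0, 0.005, -1],
    [0, 0, 0, 0, 0, 0, -1],
    [0, 0, 0, 0, 0, 0, -1]
  ]
}}

```text
t: 19.68
ee_pos: [577.9, 82.5, 82.8]
tcp_rot: [1.995, 1.966, 0.432]
contact_force: [-0.3, 0.1, -0.3]
opening: 44.1
gripper_force: 56.1
```

```bash
python3 - <<'E'
from h import *
p,R=st(); print(RS.T@ctrl.get_state()["contact_force"])
E
```

```text
t 19.68 p [577.9  82.5  82.8] deck [-4.4 29.7 43.8] q [ 0.02 -0.1   2.11 -0.02  0.7   0.05] F [-0.3  0.1 -0.3] open 44.1 grip 56.1
[-0.4198714   0.07287819 -0.14945511]
```

Request:
{"fn": "arm_command", "kwargs": {
  "commands": [
    [0, 0, 0, 0, 0, 0.005, -1],
    [0, 0, 0, 0, 0, 0, -1],
    [0, 0, 0, 0, 0, 0, -1]
  ]
}}

```text
t: 20.05
ee_pos: [579.0, 82.4, 81.3]
tcp_rot: [1.994, 1.966, 0.433]
contact_force: [0.6, 0.8, 1.4]
opening: 44.0
gripper_force: 47.3
```

Request:
{"fn": "arm_command", "kwargs": {
  "commands": [
    [0, 0, 0, 0, 0, 0.004, -1],
    [0, 0, 0, 0, 0, 0, -1],
    [0, 0, 0, 0, 0, 0, -1]
  ]
}}

```text
t: 20.42
ee_pos: [580.1, 82.4, 80.7]
tcp_rot: [1.994, 1.965, 0.433]
contact_force: [-2.1, 0.5, 4.7]
opening: 43.5
gripper_force: 41.2
```

```bash
python3 - <<'E'
from h import *
p,R=st(); print(RS.T@ctrl.get_state()["contact_force"])
E
```

```text
t 20.43 p [580.1  82.4  80.7] deck [-3.3 29.7 40.9] q [ 0.02 -0.09  2.1  -0.02  0.7   0.05] F [-2.1  0.5  4.7] open 43.5 grip 41.2
[0.04387865 0.51065893 5.13136275]
```

Request:
{"fn": "arm_command", "kwargs": {
  "commands": [
    [0, 0, 0, 0, 0, 0, 0.3],
    [0, 0, 0, 0, 0, 0, 1],
    [0, 0, 0, 0, 0, 0, 1],
    [0, 0, 0, 0, 0, 0, 1]
  ]
}}

```text
t: 20.92
ee_pos: [579.3, 82.5, 79.4]
tcp_rot: [1.995, 1.966, 0.432]
contact_force: [-0.2, 0.2, 1.9]
opening: 85.2
gripper_force: 0.0
```

Request:
{"fn": "arm_command", "kwargs": {
  "commands": [
    [0, 0, 0, 0, 0, -0.05, 1],
    [0, 0, 0, 0, 0, -0.12, 1],
    [0, 0, 0, 0, 0, -0.14, 1],
    [0, 0, 0, 0, 0, -0.08, 1]
  ]
}}

```text
t: 21.42
ee_pos: [514.0, 83.6, 224.6]
tcp_rot: [1.992, 1.964, 0.436]
contact_force: [0.3, 0.3, 0.2]
opening: 85.5
gripper_force: 0.0
```

```bash
sed -i 's/599.9,52.4,0/596.3,52.8,0/' h.py; python3 - <<'E'
from h import *
p,R=st()
rows(R,Rdown,np.array([478.5,-281.8,200])-p)
E
```

```text
t 21.43 p [514.   83.6 224.6] deck [  0.9  29.5 197.7] q [ 0.03 -0.46  2.14 -0.02  1.03  0.05] F [0.3 0.3 0.2] open 85.5 grip 0.0
3 turn rows of [ 0.0232  0.0002 -0.0008]
shift [-0.9135 -0.0888  0.0615] rows>= 7
```

Request:
{"fn": "arm_command", "kwargs": {
  "commands": [
    [0.0232, 0.0002, -0.0008, 0, 0, 0, 1],
    [0.0232, 0.0002, -0.0008, 0, 0, 0, 1],
    [0.0232, 0.0002, -0.0008, 0, 0, 0, 1],
    [0, 0, 0, -0.13, -0.0127, 0.008, 1],
    [0, 0, 0, -0.13, -0.0127, 0.008, 1]
  ]
}}

```text
t: 22.05
ee_pos: [504.0, -21.4, 214.4]
tcp_rot: [-2.216, -2.222, 0.005]
contact_force: [0.9, -0.0, -0.1]
opening: 85.7
gripper_force: 0.0
```

Request:
{"fn": "arm_command", "kwargs": {
  "commands": [
    [0, 0, 0, -0.13, -0.0127, 0.01, 1],
    [0, 0, 0, -0.13, -0.0127, 0.01, 1],
    [0, 0, 0, -0.13, -0.0127, 0.01, 1],
    [0, 0, 0, -0.13, -0.0127, 0.01, 1],
    [0, 0, 0, -0.13, -0.0127, 0.01, 1]
  ]
}}

```text
t: 22.68
ee_pos: [478.2, -282.3, 194.8]
tcp_rot: [-2.219, -2.22, 0.004]
contact_force: [0.4, -0.5, -1.0]
opening: 85.7
gripper_force: 0.0
```

Request:
{"fn": "arm_command", "kwargs": {
  "commands": [
    [0, 0, 0, 0, 0, 0, 1],
    [0, 0, 0, 0, 0, 0, 1],
    [0, 0, 0, 0, 0, 0, 1]
  ]
}}

```text
t: 23.05
ee_pos: [478.8, -279.4, 195.0]
tcp_rot: [-2.217, -2.222, 0.004]
contact_force: [0.9, 0.8, 0.0]
opening: 85.4
gripper_force: 0.0
```

```bash
python3 - <<'E'
from h import *
p,R=st()
rows(R,Rdown,np.array([478.5,-281.8,100])-p)
s=ctrl.read_camera("scene")[...,::-1];t=ctrl.read_camera("top")[...,::-1]
c=np.zeros((400,800,3),np.uint8)
c[:,:400]=cv2.resize(t[150:230,250:330],(400,400),interpolation=cv2.INTER_CUBIC)
c[:,400:]=cv2.resize(s[170:250,250:330],(400,400),interpolation=cv2.INTER_CUBIC)
cv2.imwrite("pics/p3.png",c)
E
```

```text
t 23.05 p [ 478.8 -279.4  195. ] deck [ -38.6 -333.9  183.5] q [-0.66 -0.07  1.83 -0.    1.39 -0.66] F [0.9 0.8 0. ] open 85.4 grip 0.0
1 turn rows of [-0.0006 -0.      0.0004]
shift [-0.0061 -0.0008  0.2375] rows>= 2
```

View pics/p3.png

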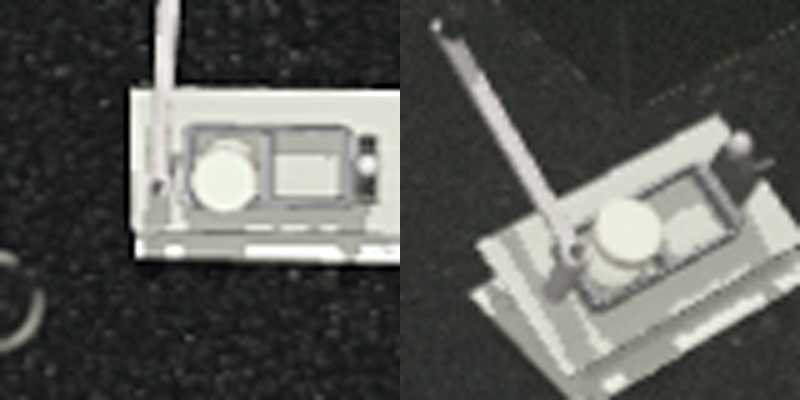

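The top view shows jar 1 seated in bay_1, its lid at crop (223,180), and the bar clear. Now jar 2.

Request:
{"fn": "arm_command", "kwargs": {
  "commands": [
    [0, 0, 0, -0.006, 0, 0.1, 1],
    [0, 0, 0, 0, 0, 0.1, 1],
    [0, 0, 0, 0, 0, 0.1, 1],
    [0, 0, 0, 0, 0, 0.07, 1],
    [0, 0, 0, 0, 0, 0, 1]
  ]
}}

```text
t: 23.78
ee_pos: [476.4, -280.8, 44.4]
tcp_rot: [-2.213, -2.218, 0.006]
contact_force: [0.1, 0.3, 0.5]
opening: 85.5
gripper_force: 0.0
```

Request:
{"fn": "arm_command", "kwargs": {
  "commands": [
    [0, 0, 0, 0, 0, 0, 1],
    [0, 0, 0, 0, 0, 0, 1]
  ]
}}

```text
t: 24.02
ee_pos: [479.2, -283.7, 49.1]
tcp_rot: [2.22, 2.222, -0.004]
contact_force: [-0.5, -0.9, -0.4]
opening: 85.5
gripper_force: 0.0
```

```bash
python3 - <<'E'
from h import *
p,R=st()
rows(R,Rdown,np.array([478.5,-281.8,42])-p)
E
```

```text
t 24.02 p [ 479.2 -283.7   49.1] deck [ -99.8 -338.2   51. ] q [-0.67  0.11  1.92 -0.    1.12 -0.67] F [-0.5 -0.9 -0.4] open 85.5 grip 0.0
1 turn rows of [-0.0002  0.0004  0.0002]
shift [ 0.0047 -0.0017  0.0177] rows>= 1
```

Request:
{"fn": "arm_command", "kwargs": {
  "commands": [
    [0, 0, 0, 0.0047, 0, 0.0165, 1],
    [0, 0, 0, 0, 0, 0, 1],
    [0, 0, 0, 0, 0, 0, 1],
    [0, 0, 0, 0, 0, 0, -1],
    [0, 0, 0, 0, 0, 0, -1]
  ]
}}

```text
t: 24.65
ee_pos: [477.9, -281.1, 40.4]
tcp_rot: [-2.219, -2.22, 0.005]
contact_force: [0.8, -0.3, -0.9]
opening: 51.7
gripper_force: 0.0
```

Request:
{"fn": "arm_command", "kwargs": {
  "commands": [
    [0, 0, 0, 0, 0, 0, -1],
    [0, 0, 0, 0, 0, 0, -1],
    [0, 0, 0, 0, 0, 0, -1],
    [0, 0, 0, 0, 0, 0, -1]
  ]
}}

```text
t: 25.15
ee_pos: [478.1, -281.3, 40.6]
tcp_rot: [-2.219, -2.221, 0.005]
contact_force: [-0.1, -0.3, 2.1]
opening: 44.2
gripper_force: 35.9
```

Request:
{"fn": "arm_command", "kwargs": {
  "commands": [
    [0, 0, 0, 0, 0, -0.05, -1],
    [0, 0, 0, 0, 0, -0.15, -1],
    [0, 0, 0, 0, 0, -0.15, -1],
    [0, 0, 0, 0, 0, -0.15, -1],
    [0, 0, 0, 0, 0, 0, -1]
  ]
}}

```text
t: 25.78
ee_pos: [481.3, -282.9, 249.0]
tcp_rot: [2.213, 2.215, -0.002]
contact_force: [-0.3, -0.0, -0.9]
opening: 44.0
gripper_force: 36.0
```

```bash
python3 - <<'E'
from h import *
p,R=st()
rows(R,Rdeck(0),D(0,-29,42)+RS[:,2]*110-p)
E
```

```text
t 25.77 p [ 481.3 -282.9  249. ] deck [ -13.5 -337.4  231.4] q [-0.66 -0.11  1.78 -0.    1.47 -0.66] F [-0.3 -0.  -0.9] open 44.0 grip 36.0
3 turn rows of [-0.0228  0.0003  0.0009]
shift [0.771  0.0337 0.1985] rows>= 6
```

Request:
{"fn": "arm_command", "kwargs": {
  "commands": [
    [-0.0228, 0.0003, 0.0009, 0, 0, 0, -1],
    [-0.0228, 0.0003, 0.0009, 0, 0, 0, -1],
    [-0.0228, 0.0003, 0.0009, 0, 0, 0, -1],
    [0, 0, 0, 0.1285, 0.0056, 0.02, -1],
    [0, 0, 0, 0.1285, 0.0056, 0.03, -1]
  ]
}}

```text
t: 26.4
ee_pos: [491.5, -177.8, 224.2]
tcp_rot: [2.009, 1.969, 0.435]
contact_force: [1.3, 0.5, -1.2]
opening: 43.7
gripper_force: 36.1
```

Request:
{"fn": "arm_command", "kwargs": {
  "commands": [
    [0, 0, 0, 0.1285, 0.0056, 0.035, -1],
    [0, 0, 0, 0.1285, 0.0056, 0.035, -1],
    [0, 0, 0, 0.1285, 0.0056, 0.035, -1],
    [0, 0, 0, 0.1285, 0.0056, 0.035, -1],
    [0, 0, 0, 0, 0, 0, -1]
  ]
}}

```text
t: 27.02
ee_pos: [525.1, 31.0, 177.0]
tcp_rot: [2.002, 1.982, 0.434]
contact_force: [-0.4, -1.1, -0.7]
opening: 43.8
gripper_force: 36.1
```

Request:
{"fn": "arm_command", "kwargs": {
  "commands": [
    [0, 0, 0, 0, 0, 0, -1],
    [0, 0, 0, 0, 0, 0, -1]
  ]
}}

```text
t: 27.28
ee_pos: [526.8, 26.0, 179.7]
tcp_rot: [2.006, 1.97, 0.435]
contact_force: [0.2, -0.5, -0.4]
opening: 43.9
gripper_force: 36.1
```

```bash
python3 - <<'E'
from h import *
p,R=st()
rows(R,Rdeck(0),D(0,-28.5,41+30)-p)
E
```

```text
t 27.27 p [526.8  26.  179.7] deck [ -5.6 -27.9 151.3] q [-0.12 -0.4   2.17  0.06  0.95 -0.12] F [ 0.2 -0.5 -0.4] open 43.9 grip 36.1
1 turn rows of [-0.0017 -0.0012 -0.0008]
shift [-0.0016  0.0141  0.2007] rows>= 2
```

Request:
{"fn": "arm_command", "kwargs": {
  "commands": [
    [-0.0017, -0.0012, -0.0008, 0, 0, 0, -1],
    [0, 0, 0, -0.001, 0.014, 0.1, -1],
    [0, 0, 0, 0, 0, 0.095, -1],
    [0, 0, 0, 0, 0, 0, -1],
    [0, 0, 0, 0, 0, 0, -1]
  ]
}}

```text
t: 27.9
ee_pos: [565.2, 25.8, 112.2]
tcp_rot: [1.992, 1.964, 0.437]
contact_force: [0.3, -0.1, -0.4]
opening: 44.3
gripper_force: 36.1
```

Request:
{"fn": "arm_command", "kwargs": {
  "commands": [
    [0, 0, 0, 0, 0, 0, -1],
    [0, 0, 0, 0, 0, 0, -1]
  ]
}}

```text
t: 28.15
ee_pos: [565.5, 26.2, 112.9]
tcp_rot: [1.99, 1.964, 0.438]
contact_force: [0.1, 0.4, -0.7]
opening: 43.7
gripper_force: 36.1
```

```bash
python3 - <<'E'
from h import *
p,R=st()
rows(R,Rdeck(0),D(0,-28.3,41+21)-p)
E
```

```text
t 28.15 p [565.5  26.2 112.9] deck [  1.1 -27.   74.4] q [-0.1  -0.2   2.14  0.05  0.77 -0.12] F [ 0.1  0.4 -0.7] open 43.7 grip 36.1
1 turn rows of [ 0.0005 -0.0001  0.0003]
shift [-0.0032 -0.0028  0.031 ] rows>= 1
```

Request:
{"fn": "arm_command", "kwargs": {
  "commands": [
    [0, 0, 0, -0.0032, -0.0047, 0.015, -1],
    [0, 0, 0, 0, 0, 0.015, -1],
    [0, 0, 0, 0, 0, 0, -1],
    [0, 0, 0, 0, 0, 0, -1]
  ]
}}

```text
t: 28.65
ee_pos: [568.1, 25.0, 99.2]
tcp_rot: [1.992, 1.966, 0.435]
contact_force: [0.8, 0.1, -1.9]
opening: 44.3
gripper_force: 36.1
```

```bash
python3 - <<'E'
from h import *
p,R=st()
rows(R,Rdeck(0),D(-.8,-28.3,41+9)-p)
E
```

```text
t 28.65 p [568.1  25.   99.2] deck [ -2.2 -28.2  60.8] q [-0.1  -0.17  2.14  0.06  0.74 -0.13] F [ 0.8  0.1 -1.9] open 44.3 grip 36.1
1 turn rows of [-0.0001 -0.0001  0.0003]
shift [-0.0003  0.0036  0.0271] rows>= 1
```

Request:
{"fn": "arm_command", "kwargs": {
  "commands": [
    [0, 0, 0, 0, 0.0025, 0.01, -1],
    [0, 0, 0, 0, 0, 0, -1],
    [0, 0, 0, 0, 0, 0, -1]
  ]
}}

```text
t: 29.02
ee_pos: [570.8, 25.0, 96.2]
tcp_rot: [1.992, 1.966, 0.436]
contact_force: [-0.6, -0.8, -0.2]
opening: 43.9
gripper_force: 36.1
```

Request:
{"fn": "arm_command", "kwargs": {
  "commands": [
    [0, 0, 0, 0, 0, 0.01, -1],
    [0, 0, 0, 0, 0, 0, -1],
    [0, 0, 0, 0, 0, 0, -1]
  ]
}}

```text
t: 29.4
ee_pos: [572.4, 24.9, 92.5]
tcp_rot: [1.992, 1.966, 0.436]
contact_force: [-0.0, -0.7, -1.3]
opening: 43.8
gripper_force: 36.1
```

```bash
python3 - <<'E'
from h import *
p,R=st()
rows(R,Rdeck(0),D(-.8,-28.3,41)-p); print(RS.T@ctrl.get_state()["contact_force"])
E
```

```text
t 29.4 p [572.4  24.9  92.5] deck [ -1.2 -28.2  52.9] q [-0.1  -0.15  2.13  0.06  0.73 -0.13] F [-0.  -0.7 -1.3] open 43.8 grip 36.1
1 turn rows of [-0.     -0.0001  0.0003]
shift [-0.0002  0.001   0.0299] rows>= 1
[-0.53296963 -0.67799417 -1.14026081]
```

Jar 2 has entered the pocket without contact, so I'll continue to the floor.

Request:
{"fn": "arm_command", "kwargs": {
  "commands": [
    [0, 0, 0, 0, 0, 0.01, -1],
    [0, 0, 0, 0, 0, 0.01, -1],
    [0, 0, 0, 0, 0, 0, -1],
    [0, 0, 0, 0, 0, 0, -1]
  ]
}}

```text
t: 29.9
ee_pos: [575.9, 24.9, 85.2]
tcp_rot: [1.992, 1.966, 0.436]
contact_force: [0.4, -0.3, -0.5]
opening: 43.9
gripper_force: 36.1
```

Request:
{"fn": "arm_command", "kwargs": {
  "commands": [
    [0, 0, 0, 0, 0, 0.006, -1],
    [0, 0, 0, 0, 0, 0, -1],
    [0, 0, 0, 0, 0, 0, -1]
  ]
}}

```text
t: 30.28
ee_pos: [576.9, 24.9, 83.1]
tcp_rot: [1.992, 1.966, 0.436]
contact_force: [-0.8, 0.1, -0.4]
opening: 43.9
gripper_force: 36.1
```

Request:
{"fn": "arm_command", "kwargs": {
  "commands": [
    [0, 0, 0, 0, 0, 0.005, -1],
    [0, 0, 0, 0, 0, 0, -1],
    [0, 0, 0, 0, 0, 0, -1]
  ]
}}

```text
t: 30.65
ee_pos: [577.6, 24.9, 81.3]
tcp_rot: [1.992, 1.966, 0.436]
contact_force: [-0.1, 0.3, -0.8]
opening: 44.1
gripper_force: 36.4
```

```bash
python3 - <<'E'
from h import *
p,R=st()
rows(R,Rdeck(0),D(-.8,-28.3,41)-p); print(RS.T@ctrl.get_state()["contact_force"])
E
```

```text
t 30.65 p [577.6  24.9  81.3] deck [ -1.2 -28.2  40.6] q [-0.1  -0.12  2.12  0.06  0.7  -0.13] F [-0.1  0.3 -0.8] open 44.1 grip 36.4
1 turn rows of [-0.     -0.0001  0.0003]
shift [-0.0003  0.001  -0.0011] rows>= 1
[-0.42124243  0.30469812 -0.71073466]
```

Request:
{"fn": "arm_command", "kwargs": {
  "commands": [
    [0, 0, 0, 0, 0, 0.005, -1],
    [0, 0, 0, 0, 0, 0, -1],
    [0, 0, 0, 0, 0, 0, -1]
  ]
}}

```text
t: 31.02
ee_pos: [578.0, 24.9, 81.2]
tcp_rot: [1.993, 1.968, 0.433]
contact_force: [-18.1, -0.0, 17.9]
opening: 43.8
gripper_force: 38.6
```

Request:
{"fn": "arm_command", "kwargs": {
  "commands": [
    [0, 0, 0, 0, 0, 0.003, -1],
    [0, 0, 0, 0, 0, 0, -1],
    [0, 0, 0, 0, 0, 0, -1]
  ]
}}

```text
t: 31.4
ee_pos: [578.1, 24.9, 81.1]
tcp_rot: [1.993, 1.97, 0.432]
contact_force: [-30.9, -1.0, 31.6]
opening: 44.0
gripper_force: 40.6
```

```bash
python3 - <<'E'
from h import *
p,R=st(); print(RS.T@ctrl.get_state()["contact_force"])
E
```

```text
t 31.4 p [578.1  24.9  81.1] deck [ -0.9 -28.1  40.3] q [-0.1  -0.11  2.12  0.06  0.71 -0.13] F [-30.9  -1.   31.6] open 44.0 grip 40.6
[-14.59954316  -1.4320767   41.6514577 ]
```

Request:
{"fn": "arm_command", "kwargs": {
  "commands": [
    [0, 0, 0, 0, 0, -0.006, -1],
    [0, 0, 0, 0, 0, 0, 0.3],
    [0, 0, 0, 0, 0, 0, 1],
    [0, 0, 0, 0, 0, 0, 1],
    [0, 0, 0, 0, 0, 0, 1]
  ]
}}

```text
t: 32.02
ee_pos: [578.0, 24.9, 80.4]
tcp_rot: [1.992, 1.966, 0.435]
contact_force: [-0.0, 0.4, 0.7]
opening: 85.3
gripper_force: 0.0
```

Request:
{"fn": "arm_command", "kwargs": {
  "commands": [
    [0, 0, 0, 0, 0, -0.05, 1],
    [0, 0, 0, 0, 0, -0.12, 1],
    [0, 0, 0, 0, 0, -0.14, 1],
    [0, 0, 0, 0, 0, -0.1, 1],
    [0, 0, 0, 0, 0, 0, 1]
  ]
}}

```text
t: 32.65
ee_pos: [510.2, 25.6, 234.3]
tcp_rot: [1.986, 1.96, 0.443]
contact_force: [0.1, 0.4, 0.0]
opening: 85.4
gripper_force: 0.0
```

```bash
python3 - <<'E'
from h import *
p,R=st()
# knob grip pose was u=170 v=63 w=94.8 in the first model (601-based): TCP world (714.8,113.1,202.7)
k=np.array([713.5,112.7,202]); rows(R,Rdeck(1.5),k+RS[:,2]*60-p)
s=ctrl.read_camera("scene");t=ctrl.read_camera("top")
for n,im in(("top",t),("scene",s)):
    c=proj(n,D(0,0,54))[0].astype(int); g=im[c[1]-25:c[1]+25,c[0]-35:c[0]+35].max(2)
    m=(g>228).astype(np.uint8); k_,l,sta,ce=cv2.connectedComponentsWithStats(m)
    for v in(29,-29): print(n,v,"pred lid",proj(n,D(0,v,54))[0].round(1))
    for i in range(1,k_):
        if sta[i][4]>60: print(sta[i],(ce[i]+c-[35,25]).round(1))
E
```

```text
t 32.65 p [510.2  25.6 234.3] deck [  2.3 -28.5 207.8] q [-0.12 -0.51  2.16  0.05  1.06 -0.12] F [0.1 0.4 0. ] open 85.4 grip 0.0
9 turn rows of [ 0.0001  0.0001 -0.0265]
shift [-0.4066  0.2547  0.1366] rows>= 4
top 29 pred lid [294.1 186.5]
top -29 pred lid [310.7 186.8]
[23  7 41 16 91] [313.9 169.8]
[ 22  19  12  12 110] [294.4 185.6]
scene 29 pred lid [295.5 215.8]
scene -29 pred lid [309.7 207.9]
[ 37  16  12  12 110] [309.3 207.8]
[ 23  24  12  12 116] [295.3 215.3]
```

Both lids match the predicted seated positions in the scene view to within 0.5 px. Next I'll fetch the keeper.

Request:
{"fn": "arm_command", "kwargs": {
  "commands": [
    [0, 0, -0.0265, 0, 0, 0, 1],
    [0, 0, -0.0265, 0, 0, 0, 1],
    [0, 0, -0.0265, 0, 0, 0, 1],
    [0, 0, -0.0265, 0, 0, 0, 1],
    [0, 0, -0.0265, 0, 0, 0, 1]
  ]
}}

```text
t: 33.38
ee_pos: [508.0, 25.8, 226.0]
tcp_rot: [0.995, 2.543, 0.211]
contact_force: [-0.0, 0.1, 0.8]
opening: 85.5
gripper_force: 0.0
```

Request:
{"fn": "arm_command", "kwargs": {
  "commands": [
    [0, 0, -0.0265, 0, 0, 0, 1],
    [0, 0, -0.0265, 0, 0, 0, 1],
    [0, 0, -0.0265, 0, 0, 0, 1],
    [0, 0, -0.0265, 0, 0, 0, 1],
    [0, 0, 0, -0.1, 0.06, 0, 1]
  ]
}}

```text
t: 34.0
ee_pos: [544.2, 45.9, 240.7]
tcp_rot: [0.118, 2.712, 0.016]
contact_force: [-0.0, -0.4, 1.8]
opening: 85.6
gripper_force: 0.0
```

Request:
{"fn": "arm_command", "kwargs": {
  "commands": [
    [0, 0, 0, -0.1, 0.065, 0.02, 1],
    [0, 0, 0, -0.1, 0.065, 0.04, 1],
    [0, 0, 0, -0.1, 0.065, 0.04, 1],
    [0, 0, 0, 0, 0, 0, 1],
    [0, 0, 0, 0, 0, 0, 1]
  ]
}}

```text
t: 34.62
ee_pos: [677.3, 113.7, 260.3]
tcp_rot: [0.115, 2.708, 0.017]
contact_force: [0.0, 0.1, 0.3]
opening: 85.0
gripper_force: 0.0
```

```bash
python3 - <<'E'
from h import *
p,R=st()
k=np.array([713.5,112.7,202]); rows(R,Rdeck(1.5),k-p)
E
```

```text
t 34.62 p [677.3 113.7 260.3] deck [163.6  62.1 161.3] q [ 0.07 -0.04  1.73 -0.04  1.02 -1.4 ] F [0.  0.1 0.3] open 85.0 grip 0.0
1 turn rows of [ 0.     -0.0008  0.0001]
shift [-0.0204  0.0004  0.1703] rows>= 2
```

Request:
{"fn": "arm_command", "kwargs": {
  "commands": [
    [0, 0, 0, -0.011, 0, 0.09, 1],
    [0, 0, 0, 0, 0, 0.083, 1],
    [0, 0, 0, 0, 0, 0, 1],
    [0, 0, 0, 0, 0, 0, -1],
    [0, 0, 0, 0, 0, 0, -1]
  ],
  "newtons": 20
}}

```text
t: 35.25
ee_pos: [711.7, 112.9, 205.2]
tcp_rot: [0.116, 2.7, 0.018]
contact_force: [0.7, -0.1, 0.7]
opening: 51.6
gripper_force: 0.0
```

Request:
{"fn": "arm_command", "kwargs": {
  "commands": [
    [0, 0, 0, 0, 0, 0, -1],
    [0, 0, 0, 0, 0, 0, -1],
    [0, 0, 0, 0, 0, 0, -1],
    [0, 0, 0, 0, 0, 0, -1]
  ]
}}

```text
t: 35.75
ee_pos: [711.6, 113.1, 203.7]
tcp_rot: [0.115, 2.702, 0.018]
contact_force: [-3.7, -0.0, 5.1]
opening: 15.0
gripper_force: 21.0
```

```bash
python3 - <<'E'
from h import *
p,R=st()
d=toDeck(p); print("theta",np.arctan2(d[0],74-d[1]),"r",np.hypot(d[0],74-d[1])); y=RS.T@R[:,1]; print(np.arctan2(y[1],y[0])); print(R.T@ctrl.get_state()["contact_force"])
E
```

```text
t 35.75 p [711.6 113.1 203.7] deck [170.7  62.   95.5] q [ 0.07  0.08  1.71 -0.04  0.92 -1.4 ] F [-3.7 -0.   5.1] open 15.0 grip 21.0
theta 1.5007797868724462 r 171.15436973130403
1.5003191883021922
[ 1.1659466  -0.14185529 -6.15812344]
```

Request:
{"fn": "arm_command", "kwargs": {
  "commands": [
    [0, 0, 0.0175, 0.0025, -0.0462, 0, -1],
    [0, 0, 0.0175, 0.0025, -0.0462, 0, -1],
    [0, 0, 0.0175, 0.0025, -0.0462, 0, -1],
    [0, 0, 0.0175, 0.0025, -0.0462, 0, -1],
    [0, 0, 0.0175, 0.0025, -0.0462, 0, -1]
  ]
}}

```text
t: 36.38
ee_pos: [682.4, 26.9, 190.7]
tcp_rot: [0.853, 2.581, 0.182]
contact_force: [-4.2, 0.4, 4.4]
opening: 15.1
gripper_force: 21.1
```

Request:
{"fn": "arm_command", "kwargs": {
  "commands": [
    [0, 0, 0, 0, 0, 0, -1]
  ]
}}

```text
t: 36.5
ee_pos: [682.0, 26.3, 190.5]
tcp_rot: [0.851, 2.582, 0.18]
contact_force: [-3.3, -0.6, 4.1]
opening: 15.1
gripper_force: 21.0
```

```bash
python3 - <<'E'
from h import *
p,R=st()
d=toDeck(p); print("theta",np.arctan2(d[0],74-d[1]),"r",np.hypot(d[0],74-d[1])); y=RS.T@R[:,1]; print(np.arctan2(y[1],y[0])); print(R.T@ctrl.get_state()["contact_force"])
E
```

```text
t 36.5 p [682.   26.3 190.5] deck [139.5 -25.2  95.5] q [-0.08 -0.    1.82  0.04  0.89 -1.03] F [-3.3 -0.6  4.1] open 15.1 grip 21.0
theta 0.9527085039713563 r 171.19335518856226
0.9488819252132255
[ 0.61365874 -1.2310822  -5.08670027]
```

Request:
{"fn": "arm_command", "kwargs": {
  "commands": [
    [0, 0, 0.0175, 0.0025, -0.0462, 0, -1],
    [0, 0, 0.0175, 0.0025, -0.0462, 0, -1],
    [0, 0, 0.0175, 0.0025, -0.0462, 0, -1],
    [0, 0, 0.0175, 0.0025, -0.0462, 0, -1]
  ]
}}

```text
t: 37.0
ee_pos: [632.4, -21.9, 167.7]
tcp_rot: [1.409, 2.356, 0.306]
contact_force: [-2.1, -1.0, 4.1]
opening: 15.1
gripper_force: 21.0
```

Request:
{"fn": "arm_command", "kwargs": {
  "commands": [
    [0, 0, 0.0175, 0.0025, -0.0462, 0, -1],
    [0, 0, 0.0175, 0.0025, -0.0462, 0, -1],
    [0, 0, 0, 0, 0, 0, -1],
    [0, 0, 0, 0, 0, 0, -1]
  ]
}}

```text
t: 37.5
ee_pos: [601.5, -36.3, 153.4]
tcp_rot: [1.667, 2.205, 0.362]
contact_force: [-2.3, -4.8, 5.3]
opening: 15.2
gripper_force: 21.0
```

```bash
python3 - <<'E'
from h import *
p,R=st()
d=toDeck(p); print("theta",np.arctan2(d[0],74-d[1]),"r",np.hypot(d[0],74-d[1])); y=RS.T@R[:,1]; print(np.arctan2(y[1],y[0])); print(R.T@ctrl.get_state()["contact_force"])
E
```

```text
t 37.5 p [601.5 -36.3 153.4] deck [ 51.7 -89.   95.5] q [-0.22 -0.16  2.03  0.11  0.85 -0.55] F [-2.3 -4.8  5.3] open 15.2 grip 21.0
theta 0.30726011085548555 r 171.0504348504393
0.29177271608552297
[-4.67576778 -1.12290396 -5.73437186]
```

Request:
{"fn": "arm_command", "kwargs": {
  "commands": [
    [0, 0, 0.0175, 0.0025, -0.0462, 0, -1],
    [0, 0, 0.0175, 0.0025, -0.0462, 0, -1],
    [0, 0, 0.01, 0.001, -0.025, 0, -1],
    [0, 0, 0, 0, 0, 0, -1],
    [0, 0, 0, 0, 0, 0, -1]
  ]
}}

```text
t: 38.12
ee_pos: [559.2, -43.4, 133.7]
tcp_rot: [1.981, 1.97, 0.43]
contact_force: [-5.3, -7.5, 6.6]
opening: 15.2
gripper_force: 21.3
```

```bash
python3 - <<'E'
from h import *
p,R=st()
d=toDeck(p); print("theta",np.arctan2(d[0],74-d[1]),"r",np.hypot(d[0],74-d[1])); y=RS.T@R[:,1]; print(np.arctan2(y[1],y[0])); print(R.T@ctrl.get_state()["contact_force"])
E
```

```text
t 38.12 p [559.2 -43.4 133.7] deck [  5.2 -96.8  95.5] q [-0.26 -0.25  2.14  0.13  0.83 -0.32] F [-5.3 -7.5  6.6] open 15.2 grip 21.3
theta 0.030516037659518037 r 170.8378914436507
0.009854471949554902
[-7.58190321 -1.94673774 -8.18141635]
```

Request:
{"fn": "arm_command", "kwargs": {
  "commands": [
    [0, 0, 0, 0, -0.007, 0, -1],
    [0, 0, 0, 0, 0, 0, -1],
    [0, 0, 0, 0, 0, 0, -1]
  ]
}}

```text
t: 38.5
ee_pos: [556.7, -43.4, 132.5]
tcp_rot: [1.982, 1.97, 0.43]
contact_force: [-5.9, -9.7, 6.0]
opening: 14.8
gripper_force: 21.3
```

```bash
python3 - <<'E'
from h import *
p,R=st(); print(R.T@ctrl.get_state()["contact_force"])
E
```

```text
t 38.5 p [556.7 -43.4 132.5] deck [  2.4 -96.8  95.4] q [-0.26 -0.25  2.14  0.13  0.83 -0.32] F [-5.9 -9.7  6. ] open 14.8 grip 21.3
[-9.78537334 -2.75525537 -7.79733146]
```

Request:
{"fn": "arm_command", "kwargs": {
  "commands": [
    [0, 0, 0, 0, -0.006, 0, -1],
    [0, 0, 0, 0, 0, 0, -1],
    [0, 0, 0, 0, 0, 0, -1]
  ]
}}

```text
t: 38.88
ee_pos: [555.1, -43.4, 131.8]
tcp_rot: [1.981, 1.968, 0.432]
contact_force: [-2.2, -8.6, 5.1]
opening: 14.7
gripper_force: 21.0
```

```bash
python3 - <<'E'
from h import *
p,R=st(); print(R.T@ctrl.get_state()["contact_force"])
E
```

```text
t 38.88 p [555.1 -43.4 131.8] deck [  0.7 -96.8  95.5] q [-0.26 -0.26  2.15  0.13  0.83 -0.32] F [-2.2 -8.6  5.1] open 14.7 grip 21.0
[-8.61735751  0.23907247 -5.46236659]
```

Request:
{"fn": "arm_command", "kwargs": {
  "commands": [
    [0, 0, 0, 0, -0.006, 0, -1],
    [0, 0, 0, 0, 0, 0, -1],
    [0, 0, 0, 0, 0, 0, -1]
  ]
}}

```text
t: 39.25
ee_pos: [554.4, -43.4, 131.8]
tcp_rot: [1.98, 1.965, 0.436]
contact_force: [5.9, -9.1, 0.5]
opening: 14.9
gripper_force: 20.6
```

```bash
python3 - <<'E'
from h import *
p,R=st(); print(R.T@ctrl.get_state()["contact_force"])
E
```

```text
t 39.25 p [554.4 -43.4 131.8] deck [  0.  -96.8  95.7] q [-0.26 -0.26  2.15  0.14  0.82 -0.32] F [ 5.9 -9.1  0.5] open 14.9 grip 20.6
[-9.02569281  5.62632837  2.14704338]
```

Request:
{"fn": "arm_command", "kwargs": {
  "commands": [
    [0, 0, 0, 0, 0, 0, 0],
    [0, 0, 0, 0, 0, 0, 0.3],
    [0, 0, 0, 0, 0, -0.05, 0.3],
    [0, 0, 0, 0, 0, -0.14, 1],
    [0, 0, 0, 0, 0, -0.14, 1]
  ]
}}

```text
t: 39.88
ee_pos: [494.7, -39.9, 248.6]
tcp_rot: [1.987, 1.974, 0.433]
contact_force: [0.7, 0.7, -0.0]
opening: 85.5
gripper_force: 0.0
```

Request:
{"fn": "arm_command", "kwargs": {
  "commands": [
    [0, 0, 0, 0.14, 0, 0, 1],
    [0, 0, 0, 0.14, 0, 0, 1],
    [0, 0, 0, 0.14, 0, 0, 1],
    [0, 0, 0, 0.14, 0, 0, 1],
    [0, 0, 0, 0.14, 0, 0, 1]
  ]
}}

```text
t: 40.5
ee_pos: [497.2, 241.7, 247.6]
tcp_rot: [1.984, 1.973, 0.434]
contact_force: [0.9, 0.1, -0.2]
opening: 85.7
gripper_force: 0.0
```

```bash
python3 - <<'E'
from h import *
p,R=st()
s=ctrl.read_camera("scene")[...,::-1];t=ctrl.read_camera("top")[...,::-1]
c=np.zeros((400,800,3),np.uint8)
c[:,:400]=cv2.resize(t[150:230,265:345],(400,400),interpolation=cv2.INTER_CUBIC)
c[:,400:]=cv2.resize(s[170:250,260:340],(400,400),interpolation=cv2.INTER_CUBIC)
cv2.imwrite("pics/f.png",c)
E
```

```text
t 40.5 p [497.2 241.7 247.6] deck [ -6.7 187.4 226.6] q [ 0.4  -0.35  2.02 -0.19  1.08  0.46] F [ 0.9  0.1 -0.2] open 85.7 grip 0.0
```

View pics/f.png

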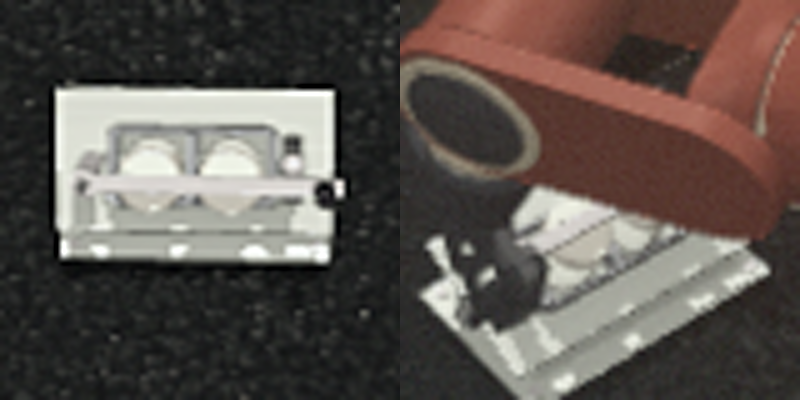

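The top view shows the bar lying across both seated jars, with the knob at crop (325,192). One numeric check of the bar angle before handing in.

```bash
python3 - <<'E'
from h import *
t=ctrl.read_camera("top").astype(float)
B=t[...,0]-t[...,1]  # the bar is pinkish
pts=[]
for c in range(286,322):
    w=np.clip(B[180:194,c]-2,0,None)
    if w.sum()>8: pts.append((c,180+(w*np.arange(14)).sum()/w.sum()))
pts=np.array(pts); P=[]
for q in pts:
    z=113.
    for _ in range(4):
        o,d=ray("top",q); n=RS[:,2]; x=o+d*((D(0,0,68)-o)@n)/(d@n)
    P.append(toDeck(x))
P=np.array(P); k=np.polyfit(P[:,1],P[:,0],1); print(len(P),"theta from image",-np.arctan(k[0]),"sd",np.std(P[:,0]-np.polyval(k,P[:,1])))
for u in((0,74,68),(0,-94,99)): print(proj("top",D(*u)))
E
```

```text
19 theta from image -0.014096689740556138 sd 3.471687310430952
[[280.86585693 187.35089425]]
[[329.44057612 190.4596637 ]]
```

```bash
python3 -c "
from plant import ctrl
print(ctrl.close_job())"
```

```text
the job is handed in; nothing more can be done
None
```

The job is handed in at about 40 s: the keeper was swung back to its stop, both jars were set down into the pockets until they touched the floor, and the keeper was then swung shut until it met its stop; I moved nothing else. The shut position rests on that stop contact and the top view, because the image check of the bar angle was too noisy to confirm the snap.

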